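# Make up the two woodturning-class kits

## Robot

A 7-joint arm with a two-finger parallel gripper is mounted at the origin on a cart in front of the work surface, level with it; the furniture and walls round the work are solid. World frame = base frame: x ahead of the robot, y to its left, z up, the work surface at z = 0. Lengths are in mm, angles in rad, forces in N, time in s.
With the tool pointing down it reaches from about 350 to 900 mm from the base axis. Payload 19.9 kg.
Tool frame: the origin (TCP) lies on the centre line of the jaws, within the pads' length; the fingertips stand 11 mm ahead of it and the grasp point (between the pads) lies 8 mm behind it; z points along the fingers, y is the line along which they close (so a half turn about z gives the same grasp; the last joint's range is limited). The gripper opens to 94 mm and grips with 3 to 60 N. Pads are 16 mm wide; open, the fingers measure 119 mm over their backs; the gripper's body (75 mm by 177 mm) begins 78 mm behind the grasp point.
Start: joints at [-1.2, 0.417, -0.01, 1.614, 0.005, 1.111, -0.053], TCP at [250.15, 572.735, 216.425] pointing down, gripper open.
Joint ranges: [-2.81, 2.81], [-0.39, 2.02], [-1.27, 1.25], [0.06, 2.57], [-1.19, 4.33], [0.19, 2], [-2.82, 2.82]. Speed limits (rad/s): [1.89, 1.89, 2.39, 2.39, 3.01, 3.01, 3.01].

## Interface

Orientations are given as a 3x3 rotation matrix whose columns are the frame's x, y, z axes.
In Python, from station import env gives the robot as it stands.
- The arm moves only by the tool arm_command, never from a script. Its argument "deltas" is a list of rows, each an object of numbers: "claw": the opening, from -1 (shut) to 1 (fully open); "tx", "ty", "tz": the shift along the tool's x, y, z in mm; "ax", "ay", "az": the turn, a rotation vector about the tool's x, y, z in rad. In form: [{"claw": .., "tx": .., "ty": .., "tz": .., "ax": .., "ay": .., "az": ..}, ...]. A call has 1 to 20 rows; each row shifts and turns the commanded pose from where the row before left it, along the tool's axes as they then stand; what a row does not reach is not made up. A row lasts 1/10 s, in which the tool goes at most 50 mm and 8.59 degrees, less where a joint would pass 70% of its speed; a pose out of reach is approached as far as the arm can. A call is refused whole if a number of a shift passes 50 or a number of a turn 0.15, either way. A call with a gripper value outside its range is refused whole. The fingers move at their own pace and stop on an object; "grip_force" is the grip in N (left out, the last holds). Time passes only in rows, so rows that do not move let the fingers close. It gives the time, the measured TCP pose, the force, the opening and the grip force at its end, in the units of the state.
- env.observe(): the state, without advancing time (a new reading comes with each control period).
- env.read_camera(name): name is "side" or "top" or "wrist"; returns a dict with "img" (480x640x3 uint8, red, green, blue), "K" (3x3 intrinsics, pixels), "k1" (the pictures are not rectified: a ray, as slopes to the right and down, at radius r is drawn at 1 + k1 r^2 times it, then the intrinsics apply), "rvec" (rotation vector, rad) and "tvec" (3), from world to camera coordinates, as OpenCV has them. Camera axes: x right, y down, z forward; pixel columns grow to the right and rows downward; lengths in mm; the calibration is good to about 2 mm. A picture is of the moment at which its call begins. There is no depth.
- env.hand_in(): hands the job in; it is judged then, once.
The state is a dict: "time_s": time; "qpos": joint angles; "qd": joint speeds; "joint_efforts": joint torques, N m; "position": TCP position; "tool_rot": TCP orientation; "contact_force": force on the tool from outside, world axes, zero at the start; "ft_torque": the same for the moment, N m; "grip_width": finger opening in mm; "grasp_force": force on a finger pad.
Only numpy, scipy, OpenCV 4.12 (cv2) and the standard library are available. Lean on these libraries where they do the work, as an engineer would, in place of code of your own. Each camera call takes 0.05 s, during which the arm holds its last target. There are 200 camera calls.

## Task

Make up the two kits for the turning class in their routed boards. The board with two long troughs takes the between-centres kit: the beaded spindle in the wide trough and the purple sanding stick in the narrow one. The board with the round well takes the chuck-work kit: the blank standing tenon down in the well, the sanding block in the long pocket and the chuck key lying flat in the remaining pocket; everything sits right down on its pocket floor, and the finial, the short plug and the bare glue block stay where they are in the stock.

Things in the scene. Friction and masses are not known exactly. Their poses are not given: they have to be found in the camera images.
- trough_board: Fixed wooden board, 160 (x) x 214 (y) x 14 mm; origin under its centre. Troughs along y, 8 mm deep, grey floors 6 mm above the origin: wide one (45 x 187 mm, for the spindle) centred at x -36, y 0; narrow one (33 x 166 mm, for the stick) at x +38, y 0. A finger channel (y -28 to +28, x -71 to +69), equally deep, crosses both. Left or right on the bench, y within 0.22 rad of world y.
- pocket_board: Fixed wooden board, 112 (x) x 272 (y) x 14 mm; origin under its centre. Recesses in a row, 8 mm deep, grey floors 6 mm above the origin, all at x 0: round well, 62 mm wide, y +92; long pocket, 54 (x) x 96 (y), y +5; key pocket, 78 x 64, y -94. Equally deep finger channels (x -48 to +48) cross the pockets at y -17 to +27 and -106 to -66. Right or left, y within 0.22 rad of world y.
- beaded_spindle: Reddish-brown turned spindle of evenly sized beads, 169 mm long along its own y, 27 mm in diameter, 75 g nominal. Lies on the bench, can roll. Origin: under its middle, 13.5 mm below its axis (own z is up at the start, and turns if it rolls). Grip across the diameter at mid-length.
- sanding_stick: Straight purple-faced stick of rectangular section, 17 (x) x 150 (y) x 11 (z) mm, 30 g nominal, lying flat. Origin: centre of its underside; y along its length. Grip across the 17 mm width at mid-length.
- tenon_blank: Pale round maple blank standing upright, the tallest and thickest round piece: 45 mm diameter, 70 mm high, with a narrower tenon 32 mm in diameter and 13 mm high at its lower end, on which it stands; 80 g nominal. Origin: centre of the tenon's end (underside); z up along its axis.
- sanding_block: Small dark reddish wooden block with a beige abrasive band wrapped round its middle, 36 (x) x 78 (y) x 24 (z) mm, 70 g nominal. Origin: centre of its underside; y along its length. Grip across the 36 mm width.
- chuck_key: Dark steel T-shaped chuck key lying flat, 58 (x) x 45 (y) x 18 (z) mm, 70 g nominal. Origin: centre of its outline, on its underside; z up. Thin cross bar along x at y -13 mm with an 18 mm disc at each end (beyond x = -23 and +23). The stem points to +y and ends in a head 18 mm wide, from y +2 to +23 mm: grip the head along x at y about +14 mm.
- finial: Bystander: pale, slender turned finial with uneven beads and coves, 153 mm long along its own y, 24 mm in diameter, lying on the bench. Origin: under its middle. Stays where it is.
- short_plug: Bystander: pale plain round plug without a tenon, standing, 29 mm diameter, 36 mm high. Origin: centre of its underside. Stays where it is.
- glue_block: Bystander: pale bare wooden block, 64 (x) x 41 (y) x 24 (z) mm. Origin: centre of its underside. Stays where it is.
There are look-alikes about, which are no part of the job. What is shaped like the tenon_blank but pink or red is not meant. Leave any blue look-alike of the beaded_spindle alone.

How it is judged (in metres and radians):
At the end, for the whole second after the job is handed in: At rest on the recess floors, x/y from recess centre at most: spindle 18/13, stick 12/13, block 13/13, key 18/18, blank 18/18 mm. Spindle and stick within 0.16 rad of their troughs, block 0.3; key flat (0.2), blank upright (0.1). Finial, plug and glue block moved less than 30 mm (x of beaded_spindle in the frame of trough_board between -0.054 and -0.018 m and y of beaded_spindle in the frame of trough_board between -0.013 and 0.013 m and z of beaded_spindle in the frame of trough_board between 0 and 0.014 m and angle between the y axis of each of beaded_spindle, sanding_stick and the y axis of trough_board, either way round below 0.16 rad and linear speed of each of beaded_spindle, sanding_stick, sanding_block, chuck_key, tenon_blank below 0.02 m/s and angular speed of each of beaded_spindle, sanding_stick, sanding_block, chuck_key, tenon_blank below 0.3 rad/s and x of sanding_stick in the frame of trough_board between 0.026 and 0.05 m and y of sanding_stick in the frame of trough_board between -0.013 and 0.013 m and z of sanding_stick in the frame of trough_board between 0 and 0.009 m and x of sanding_block in the frame of pocket_board between -0.013 and 0.013 m and y of sanding_block in the frame of pocket_board between -0.008 and 0.018 m and z of sanding_block in the frame of pocket_board between 0 and 0.009 m and angle between the y axis of sanding_block and the y axis of pocket_board, either way round below 0.3 rad and x of chuck_key in the frame of pocket_board between -0.018 and 0.018 m and y of chuck_key in the frame of pocket_board between -0.112 and -0.076 m and z of chuck_key in the frame of pocket_board between 0 and 0.01 m and angle between chuck_key's own z axis and vertical below 0.2 rad and x of tenon_blank in the frame of pocket_board between -0.018 and 0.018 m and y of tenon_blank in the frame of pocket_board between 0.074 and 0.11 m and z of tenon_blank in the frame of pocket_board between 0 and 0.009 m and angle between tenon_blank's own z axis and vertical below 0.1 rad and distance of each of finial, short_plug, glue_block from where it was at the start of the episode below 0.03 m); the robot touches nothing.
It fails at once if the finial is disturbed (moved more than 30 mm) (distance of finial from where it was at the start of the episode above 0.03 m).
It fails at once if the short plug is disturbed (moved more than 30 mm) (distance of short_plug from where it was at the start of the episode above 0.03 m).
It fails at once if the glue block is disturbed (moved more than 30 mm) (distance of glue_block from where it was at the start of the episode above 0.03 m).
It also fails if it takes over 141 s, if anything falls off the work surface, if the arm or the gripper's body presses on something with over 40 N, if the wrist force passes 120 N, or if a joint passes its speed limit or range.

## Working session

There is one attempt and no reset: what is moved stays moved. The work goes in short steps, Python scripts to look and compute and a tool call to move; the robot and the scene stay as the last step left them, time stands still between calls to the robot, and variables do not carry over. Pictures are saved under pics/ and viewed, at most 14 in all, crops included, and the job is handed in when it is done.

Besides the shell and the picture viewer there is one more tool, called as a command line: name --argument value ..., lists and objects as JSON in quotes. arm_command: Moves the arm, as the interface text tells. Its arguments: {"type":"object","properties":{"deltas":{"type":"array","items":{"type":"object","properties":{"claw":{"type":"number"},"tx":{"type":"number"},"ty":{"type":"number"},"tz":{"type":"number"},"ax":{"type":"number"},"ay":{"type":"number"},"az":{"type":"number"}}}},"grip_force":{"type":"number"}},"required":["deltas"]}

```bash
ls; mkdir -p pics; cat > h.py <<'E'
import numpy as np, cv2
from station import env
def cam(n):
    c=env.read_camera(n); return c
def ray(c,uv):
    K=np.array(c["K"],float);k1=c["k1"]
    d=np.array([(uv[0]-K[0,2])/K[0,0],(uv[1]-K[1,2])/K[1,1]])
    s=d.copy()
    for _ in range(30): s=d/(1+k1*(s@s))
    R=cv2.Rodrigues(np.array(c["rvec"],float))[0];t=np.array(c["tvec"],float).ravel()
    return -R.T@t, R.T@np.array([s[0],s[1],1])
def onz(c,uv,z):
    o,d=ray(c,np.array(uv,float)); return o+d*(z-o[2])/d[2]
def proj(c,P):
    R=cv2.Rodrigues(np.array(c["rvec"],float))[0];p=R@np.array(P,float)+np.array(c["tvec"],float).ravel()
    s=p[:2]/p[2]; s=s*(1+c["k1"]*(s@s)); K=np.array(c["K"]); return np.array([K[0,0]*s[0]+K[0,2],K[1,1]*s[1]+K[1,2]])
def save(c,f,crop=None,scale=1):
    im=c["img"][:,:,::-1]
    if crop: im=im[crop[1]:crop[3],crop[0]:crop[2]]
    cv2.imwrite(f,cv2.resize(im,None,fx=scale,fy=scale,interpolation=cv2.INTER_CUBIC))
E
python3 - <<'E'
from h import *
import pickle
for n in ["top","side","wrist"]:
    c=cam(n); save(c,f"pics/{n}0.png"); pickle.dump(c,open(n+"0.pkl","wb"))
    o=ray(c,(320,240)); print(n,o[0],o[1],c["K"],c["k1"])
s=env.observe(); print(s["time_s"],s["position"],s["tool_rot"],s["grip_width"])
E
```

```text
pics
top [ 327.18309369   76.83903535 1511.55986909] [ 0.08980821  0.01825336 -0.99605785] [[611.87050139   0.         326.66344879]
 [  0.         611.87050139 227.59025241]
 [  0.           0.           1.        ]] 0.0030626040459123534
side [   46.54322769 -1150.90662182   581.02372933] [ 0.274755    0.87912487 -0.38991365] [[603.33972409   0.         331.38268087]
 [  0.         603.33972409 236.83178747]
 [  0.           0.           1.        ]] -0.010416706826592978
wrist [177.42581846 604.58824311 384.56608465] [ 0.224767   -0.09332327 -0.97033441] [[416.46123652   0.         317.4987626 ]
 [  0.         416.46123652 251.34534937]
 [  0.           0.           1.        ]] -0.07100643735130811
0.15 [250.06531821 572.52427434 216.00176882] [[-9.16413270e-01  4.00233239e-01 -2.69300655e-04]
 [ 4.00233322e-01  9.16412917e-01 -8.08024919e-04]
 [-7.66078319e-05 -8.48267854e-04 -9.99999637e-01]] 94.01894319558369
```

View pics/top0.png

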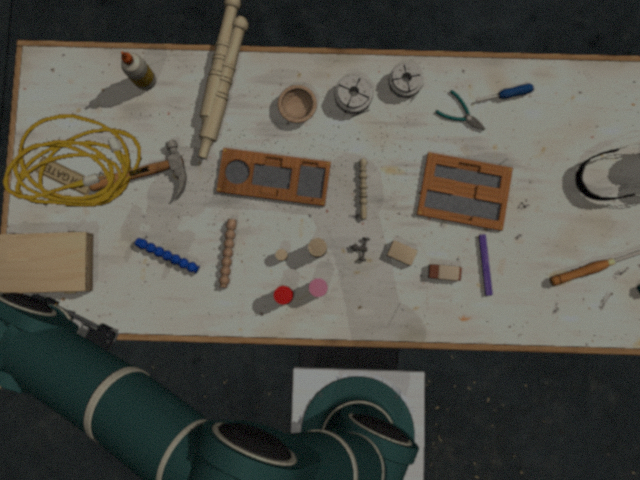

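View pics/side0.png

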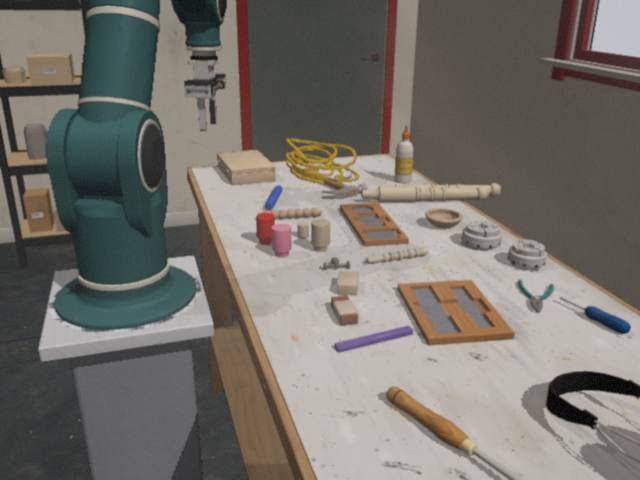

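Top picture (up = +x, left = +y): pocket board ~(273,178), trough board ~(465,190), spindle (228,253), stick (486,265), blank (317,247), plug (281,256), block (445,271), key (360,248), glue block (402,252), finial (362,190); red and pink decoys at (284,295) and (318,288), and a blue one at (167,255).

```bash
python3 - <<'E'
from h import *
import pickle
c=pickle.load(open("top0.pkl","rb")); save(c,"pics/crop0.png",(205,140,525,320),2.5)
im=c["img"]; hsv=cv2.cvtColor(im,cv2.COLOR_RGB2HSV)
def comps(name,m,roi,z,mn=20):
    mm=np.zeros(m.shape,np.uint8); x0,y0,x1,y1=roi; mm[y0:y1,x0:x1]=m[y0:y1,x0:x1]
    cs,_=cv2.findContours(mm,cv2.RETR_EXTERNAL,cv2.CHAIN_APPROX_NONE)
    for k in cs:
        if cv2.contourArea(k)<mn: continue
        w=np.array([onz(c,p[0],z)[:2] for p in k],np.float32)
        (cx,cy),(a,b),th=cv2.minAreaRect(w)
        box=cv2.boxPoints(((cx,cy),(a,b),th)); e=max((box[1]-box[0],box[2]-box[1]),key=np.linalg.norm)
        ang=np.arctan2(e[1],e[0]); print(name,np.round([cx,cy,a,b],1),"long dir deg",round(np.degrees(ang)%180,1),"px",cv2.minAreaRect(k)[0])
for p in [(240,154),(432,160),(228,253),(486,265),(317,247),(281,256),(445,271),(432,271),(360,248),(402,252),(270,178),(460,175),(350,270)]:
    print(p,hsv[p[1],p[0]])
H,S,V=[hsv[...,i].astype(int) for i in range(3)]
comps("purple",((H>115)&(H<150)&(S>80)),(460,220,510,310),11)
comps("boards",(((H<18)&(S>120))|((S<70)&(V<110))).astype(np.uint8),(205,140,340,215),14,300)
comps("boards",(((H<18)&(S>120))|((S<70)&(V<110))).astype(np.uint8),(405,140,525,240),14,300)
comps("spindle",(H<18)&(S>70),(205,212,245,300),13)
E
```

```text
(240, 154) [ 12 161 103]
(432, 160) [ 13 162 104]
(228, 253) [ 14  95 118]
(486, 265) [131 119  94]
(317, 247) [ 17  79 113]
(281, 256) [ 17  77 129]
(445, 271) [ 18  70 128]
(432, 271) [  9 145  81]
(360, 248) [16 46 61]
(402, 252) [ 18  74 127]
(270, 178) [ 8 14 71]
(460, 175) [20 10 78]
(350, 270) [ 19  23 124]
purple [ 414.  -301.   144.9   14.9] long dir deg 6.5 px (484.9517822265625, 264.6759033203125)
boards [611.3 229.9 282.  123.9] long dir deg 84.4 px (271.26153564453125, 178.90769958496094)
boards [ 596.3 -242.3  231.5  187.3] long dir deg 83.4 px (461.3900451660156, 190.27000427246094)
spindle [424.4 330.9  23.1 168. ] long dir deg 175.3 px (227.23690795898438, 252.89959716796875)
```

View pics/crop0.png

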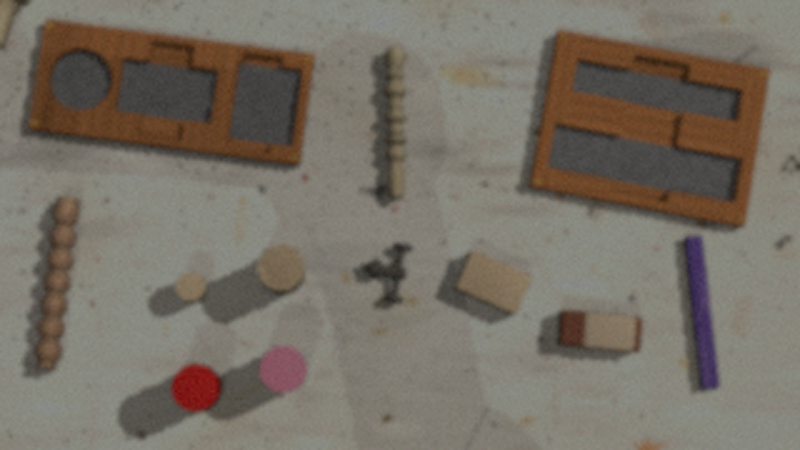

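The crop confirms the layout: well at the left end of the pocket board, wide trough nearest the robot, key head to the left (+y) with its bar at the right. Next I measure everything.

```bash
cat > meas.py <<'E'
from h import *
def hsvc(c):
    h=cv2.cvtColor(cv2.GaussianBlur(c["img"],(3,3),0),cv2.COLOR_RGB2HSV).astype(int); return h[...,0],h[...,1],h[...,2]
def comps(c,name,m,roi,z,mn=20):
    mm=np.zeros(m.shape,np.uint8); x0,y0,x1,y1=roi; mm[y0:y1,x0:x1]=m[y0:y1,x0:x1]
    cs,_=cv2.findContours(mm,cv2.RETR_EXTERNAL,cv2.CHAIN_APPROX_NONE)
    for k in cs:
        if cv2.contourArea(k)<mn: continue
        w=np.array([onz(c,p[0],z)[:2] for p in k],np.float32)
        (cx,cy),(a,b),th=cv2.minAreaRect(w)
        box=cv2.boxPoints(((cx,cy),(a,b),th)); e=max((box[1]-box[0],box[2]-box[1]),key=np.linalg.norm)
        M=cv2.moments(w); ang=np.arctan2(e[1],e[0]); print(name,np.round([cx,cy,a,b],1),"dir",round(np.degrees(ang)%180,1),"cen",round(M['m10']/M['m00'],1),round(M['m01']/M['m00'],1))
E
python3 - <<'E'
from meas import *
import pickle
c=pickle.load(open("top0.pkl","rb")); H,S,V=hsvc(c)
comps(c,"pocket",(H<18)&(S>110),(205,140,340,215),14,300)
comps(c,"trough",(H<18)&(S>110),(405,140,525,240),14,300)
fl=(S<50)&(V<95)
comps(c,"floorP",fl,(222,155,333,203),6,100)
comps(c,"floorT",fl,(428,160,505,222),6,100)
comps(c,"block",(S>55)&(H<25),(420,258,470,288),24)
comps(c,"glue",(S>55)&(H<25),(380,235,422,270),24)
comps(c,"blank",(S>55)&(H<25)&(V>90),(302,235,332,262),70)
comps(c,"plug",(S>55)&(H<25)&(V>90),(270,245,295,270),36)
comps(c,"key",(V<85),(345,232,375,266),9)
c=pickle.load(open("side0.pkl","rb")); H,S,V=hsvc(c)
comps(c,"Sboard",(H<18)&(S>110),(395,275,515,345),14,300)
comps(c,"Spocket",(H<18)&(S>110),(335,198,410,248),14,300)
comps(c,"Spurple",((H>115)&(H<150)&(S>80)),(320,310,420,360),8)
comps(c,"Sblank",(S>30)&(H<30)&(V>60),(306,216,336,252),70,30)
c=pickle.load(open("top0.pkl","rb"));save(c,"pics/key0.png",(340,225,380,275),12)
for z,p in [(14,(222,149)),(14,(331,162)),(14,(325,206)),(14,(217,193)),(14,(428,153)),(14,(512,168)),(14,(502,230)),(14,(418,215))]: print(p,onz(c,p,z))
E
```

```text
pocket [617.1 225.9 270.4 111.2] dir 84.1 cen 617.2 225.9
trough [ 594.2 -248.8  213.6  160.7] dir 80.8 cen 594.5 -249.3
floorP [609.2 132.3  57.4  72.3] dir 173.5 cen 609.1 132.4
floorP [619.4 231.2  89.3  48.1] dir 84.1 cen 619.6 231.1
floorP [629.  318.5  53.4  52.8] dir 1.6 cen 628.8 318.2
floorT [ 560.5 -246.   179.4   40. ] dir 80.2 cen 560.4 -246.9
floorT [ 633.4 -257.5  159.7   27.8] dir 80.9 cen 633.9 -257.7
block [ 392.4 -200.    80.2   35.3] dir 86.5 cen 392.2 -199.0
glue [436.6 -94.9  63.3  42. ] dir 67.6 cen 436.5 -94.8
blank [441.6 109.9  40.3  42.5] dir 91.7 cen 440.7 109.8
plug [422.4 197.   25.8  25.5] dir 46.9 cen 422.1 196.6
key [441.2   1.2  47.7  56.2] dir 125.4 cen 442.2 6.9
Sboard [ 588.2 -265.4  223.5  160.6] dir 80.9 cen 588.8 -266.1
Spocket [611.  206.1 283.5 110. ] dir 83.9 cen 611.3 204.2
Spurple [ 413.1 -309.6  145.6   19.3] dir 6.7 cen 419.9 -308.1
Sblank [415.9  34.6 186.9  42. ] dir 72.1 cen 419.0 39.1
(222, 149) [683.43311599 356.14629481  14.        ]
(331, 162) [658.05221569  82.81941477  14.        ]
(325, 206) [546.9122729   94.49448258  14.        ]
(217, 193) [571.81369731 363.198387    14.        ]
(428, 153) [ 687.70524552 -158.3560518    14.        ]
(512, 168) [ 655.51044853 -367.23289331   14.        ]
(502, 230) [ 499.76358115 -342.0869553    14.        ]
(418, 215) [ 531.04430367 -135.44808962   14.        ]
```

View pics/key0.png

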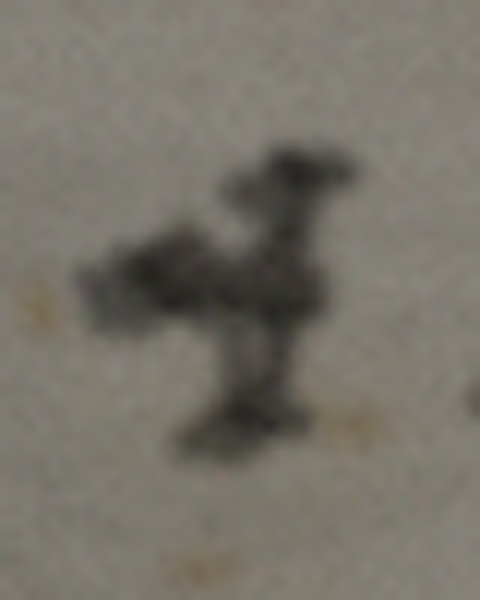

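Board sizes match the drawings, so the poses are good: pocket board (617, 226) at -5.9°, trough board (594, -249) at -9.2°. The key's head points to +y, with its bar along about -12°. Now I plan the legs.

```bash
cat > leg.py <<'E'
import sys,numpy as np
from h import env
# usage: leg.py x y z phi [x y z phi ...]; each leg: shift (old frame), then turn
s=env.observe(); p=np.array(s["position"]); R=np.array(s["tool_rot"]); phi=np.degrees(np.arctan2(R[1,1],R[0,1]))
print("t",round(s["time_s"],1),"now",p.round(1),"phi",phi.round(1),"q7",round(s["qpos"][6],2),"grip",round(s["grip_width"],1),"tilt",R[2].round(3))
a=list(map(float,sys.argv[1:]))
for i in range(0,len(a),4):
    q=np.array(a[i:i+3]); d=q-p; r=np.radians(phi)
    y=np.array([np.cos(r),np.sin(r)]); x=np.array([-np.sin(r),np.cos(r)])
    print("tx %.1f ty %.1f tz %.1f then az %.3f"%(d[:2]@x,d[:2]@y,-d[2],-np.radians(a[i+3]-phi)))
    p,phi=q,a[i+3]
E
python3 leg.py 424.4 330.9 120 85.3  424.4 330.9 13 85.3 424.4 330.9 120 -9.2 558.9 -243.2 120 -9.2 558.9 -243.2 20 -9.2
python3 - <<'E'
from h import *
import pickle
c=pickle.load(open("top0.pkl","rb"))
a=onz(c,(312/12+340,168/12+225),9);b=onz(c,(255/12+340,420/12+225),9);m=(a+b)/2;d=a-b;print(a,b,np.degrees(np.arctan2(d[1],d[0])),"head",onz(c,(352.8,247.1),9))
E
```

```text
t 0.1 now [250.1 572.5 216. ] phi 66.4 q7 -0.05 grip 94.0 tilt [-0.    -0.001 -1.   ]
tx -256.5 ty -151.7 tz 96.0 then az -0.330
tx 0.0 ty 0.0 tz 107.0 then az -0.000
tx 0.0 ty 0.0 tz -107.0 then az 1.649
tx -545.2 ty 224.6 tz -0.0 then az -0.000
tx 0.0 ty 0.0 tz 100.0 then az -0.000
[468.40019128  -8.8974513    9.        ] [416.29678232   1.61246497   9.        ] -11.40425435413182 head [447.44878667  23.12854949   9.        ]
```

arm_command --deltas '[{"claw": 1, "tx": -28.5, "ty": -16.9, "tz": 10.7}, {"claw": 1, "tx": -28.5, "ty": -16.9, "tz": 10.7}, {"claw": 1, "tx": -28.5, "ty": -16.9, "tz": 10.7}, {"claw": 1, "tx": -28.5, "ty": -16.9, "tz": 10.7}, {"claw": 1, "tx": -28.5, "ty": -16.9, "tz": 10.7}, {"claw": 1, "tx": -28.5, "ty": -16.9, "tz": 10.7}, {"claw": 1, "tx": -28.5, "ty": -16.9, "tz": 10.7}, {"claw": 1, "tx": -28.5, "ty": -16.9, "tz": 10.7}, {"claw": 1, "tx": -28.5, "ty": -16.9, "tz": 10.7}, {"claw": 0.3, "az": -0.11}, {"claw": 0.3, "az": -0.11}, {"claw": 0.3, "az": -0.11}, {"claw": 0.3}, {"claw": 0.3}]' --grip_force 20

```text
$.deltas[0]: bad value
```

```bash
python3 leg.py 424.4 330.9 13 85.3; python3 - <<'E'
from meas import *
c=cam("wrist"); save(c,"pics/w1.png")
H,S,V=hsvc(c)
comps(c,"w spindle",(H<20)&(S>100),(0,0,640,480),13,1500)
print(proj(c,(424.4,330.9,13)))
E
```

```text
t 0.1 now [250.1 572.5 216. ] phi 66.4 q7 -0.05 grip 94.0 tilt [-0.    -0.001 -1.   ]
tx -256.5 ty -151.7 tz 203.0 then az -0.330
[180.75583035 453.36501912]
```

View pics/w1.png

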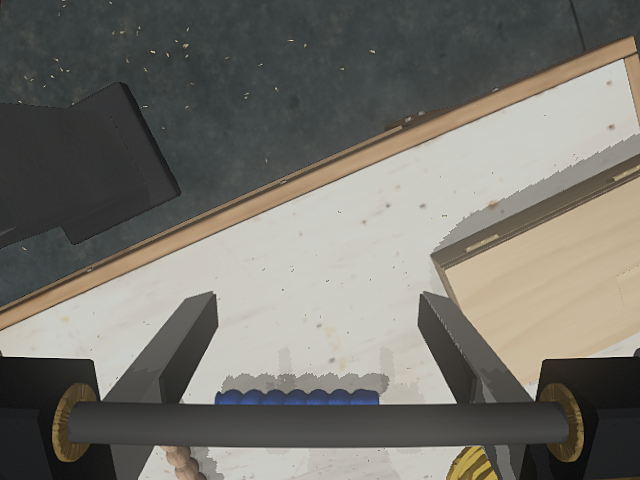

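The arm had not moved because the call was refused; the picture shows the wrist view from the start pose, with the blue decoy at (297,398) ahead of the fingers. I'll give every key in each row.

arm_command --deltas '[{"claw": 1, "tx": -28.5, "ty": -16.9, "tz": 10.7, "ax": 0, "ay": 0, "az": 0}, {"claw": 1, "tx": -28.5, "ty": -16.9, "tz": 10.7, "ax": 0, "ay": 0, "az": 0}, {"claw": 1, "tx": -28.5, "ty": -16.9, "tz": 10.7, "ax": 0, "ay": 0, "az": 0}, {"claw": 1, "tx": -28.5, "ty": -16.9, "tz": 10.7, "ax": 0, "ay": 0, "az": 0}, {"claw": 1, "tx": -28.5, "ty": -16.9, "tz": 10.7, "ax": 0, "ay": 0, "az": 0}, {"claw": 1, "tx": -28.5, "ty": -16.9, "tz": 10.7, "ax": 0, "ay": 0, "az": 0}, {"claw": 1, "tx": -28.5, "ty": -16.9, "tz": 10.7, "ax": 0, "ay": 0, "az": 0}, {"claw": 1, "tx": -28.5, "ty": -16.9, "tz": 10.7, "ax": 0, "ay": 0, "az": 0}, {"claw": 1, "tx": -28.5, "ty": -16.9, "tz": 10.7, "ax": 0, "ay": 0, "az": 0}, {"claw": 0.3, "tx": 0, "ty": 0, "tz": 0, "ax": 0, "ay": 0, "az": -0.11}, {"claw": 0.3, "tx": 0, "ty": 0, "tz": 0, "ax": 0, "ay": 0, "az": -0.11}, {"claw": 0.3, "tx": 0, "ty": 0, "tz": 0, "ax": 0, "ay": 0, "az": -0.11}, {"claw": 0.3, "tx": 0, "ty": 0, "tz": 0, "ax": 0, "ay": 0, "az": 0}, {"claw": 0.3, "tx": 0, "ty": 0, "tz": 0, "ax": 0, "ay": 0, "az": 0}]' --grip_force 20

```text
time_s: 1.6
position: [424.3, 330.6, 120.1]
tool_rot: [[-0.996, 0.085, -0.0], [0.085, 0.996, -0.0], [0.0, -0.0, -1.0]]
contact_force: [-1.1, 0.2, -0.5]
grip_width: 61.8
grasp_force: 0.0
```

```bash
python3 leg.py 424.4 330.9 13 85.3; python3 - <<'E'
from meas import *
c=cam("wrist"); save(c,"pics/w2.png")
H,S,V=hsvc(c)
comps(c,"w spindle",(H<20)&(S>100),(0,0,640,480),13,1500)
print(proj(c,(424.4,330.9,13)))
E
```

```text
t 1.6 now [424.3 330.6 120.1] phi 85.1 q7 0.77 grip 61.8 tilt [ 0. -0. -1.]
tx -0.0 ty 0.3 tz 107.1 then az -0.003
w spindle [600.7 293.4 136.   32.6] dir 84.7 cen 596.2 307.9
w spindle [324.5 166.9  80.   55.5] dir 75.4 cen 321.6 163.7
[317.49293312 254.37364858]
```

View pics/w2.png

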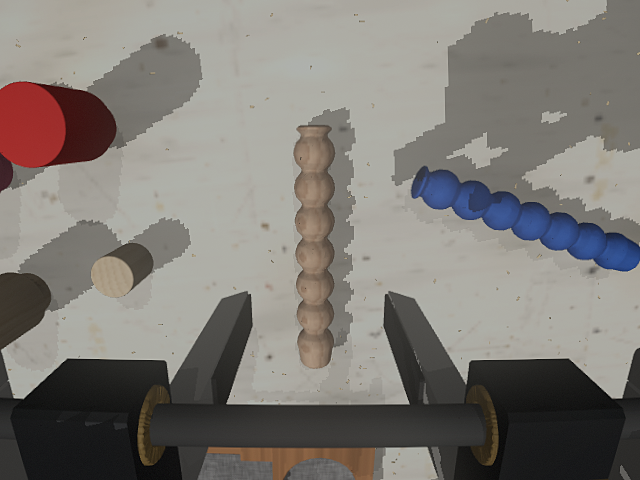

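The wrist view shows the spindle centred between the fingers at (315,250), lying along the tool's x, with the decoys clear. Descend, grip and lift.

arm_command --deltas '[{"claw": 0.3, "tx": 0, "ty": 0, "tz": 25, "ax": 0, "ay": 0, "az": 0}, {"claw": 0.3, "tx": 0, "ty": 0, "tz": 25, "ax": 0, "ay": 0, "az": 0}, {"claw": 0.3, "tx": 0, "ty": 0, "tz": 25, "ax": 0, "ay": 0, "az": 0}, {"claw": 0.3, "tx": 0, "ty": 0, "tz": 20, "ax": 0, "ay": 0, "az": 0}, {"claw": 0.3, "tx": 0, "ty": 0, "tz": 12, "ax": 0, "ay": 0, "az": 0}, {"claw": 0.3, "tx": 0, "ty": 0, "tz": 0, "ax": 0, "ay": 0, "az": 0}, {"claw": -1, "tx": 0, "ty": 0, "tz": 0, "ax": 0, "ay": 0, "az": 0}, {"claw": -1, "tx": 0, "ty": 0, "tz": 0, "ax": 0, "ay": 0, "az": 0}, {"claw": -1, "tx": 0, "ty": 0, "tz": 0, "ax": 0, "ay": 0, "az": 0}, {"claw": -1, "tx": 0, "ty": 0, "tz": 0, "ax": 0, "ay": 0, "az": 0}, {"claw": -1, "tx": 0, "ty": 0, "tz": 0, "ax": 0, "ay": 0, "az": 0}, {"claw": -1, "tx": 0, "ty": 0, "tz": 0, "ax": 0, "ay": 0, "az": 0}, {"claw": -1, "tx": 0, "ty": 0, "tz": 0, "ax": 0, "ay": 0, "az": 0}, {"claw": -1, "tx": 0, "ty": 0, "tz": 0, "ax": 0, "ay": 0, "az": 0}, {"claw": -1, "tx": 0, "ty": 0, "tz": -10, "ax": 0, "ay": 0, "az": 0}, {"claw": -1, "tx": 0, "ty": 0, "tz": -20, "ax": 0, "ay": 0, "az": 0}, {"claw": -1, "tx": 0, "ty": 0, "tz": -25, "ax": 0, "ay": 0, "az": 0}, {"claw": -1, "tx": 0, "ty": 0, "tz": -25, "ax": 0, "ay": 0, "az": 0}, {"claw": -1, "tx": 0, "ty": 0, "tz": -27, "ax": 0, "ay": 0, "az": 0}, {"claw": -1, "tx": 0, "ty": 0, "tz": 0, "ax": 0, "ay": 0, "az": 0}]' --grip_force 25

```text
time_s: 3.65
position: [425.6, 331.7, 123.9]
tool_rot: [[-0.997, 0.082, 0.004], [0.082, 0.997, 0.003], [-0.004, 0.004, -1.0]]
contact_force: [0.2, 0.4, -1.5]
grip_width: 26.4
grasp_force: 25.0
```

arm_command --deltas '[{"claw": -1, "tx": 0, "ty": 0, "tz": 0, "ax": 0, "ay": 0, "az": 0.1}, {"claw": -1, "tx": 0, "ty": 0, "tz": 0, "ax": 0, "ay": 0, "az": 0.14}, {"claw": -1, "tx": 0, "ty": 0, "tz": 0, "ax": 0, "ay": 0, "az": 0.14}, {"claw": -1, "tx": 0, "ty": 0, "tz": 0, "ax": 0, "ay": 0, "az": 0.14}, {"claw": -1, "tx": 0, "ty": 0, "tz": 0, "ax": 0, "ay": 0, "az": 0.14}, {"claw": -1, "tx": 0, "ty": 0, "tz": 0, "ax": 0, "ay": 0, "az": 0.14}, {"claw": -1, "tx": 0, "ty": 0, "tz": 0, "ax": 0, "ay": 0, "az": 0.14}, {"claw": -1, "tx": 0, "ty": 0, "tz": 0, "ax": 0, "ay": 0, "az": 0.14}, {"claw": -1, "tx": 0, "ty": 0, "tz": 0, "ax": 0, "ay": 0, "az": 0.14}, {"claw": -1, "tx": 0, "ty": 0, "tz": 0, "ax": 0, "ay": 0, "az": 0.14}, {"claw": -1, "tx": 0, "ty": 0, "tz": 0, "ax": 0, "ay": 0, "az": 0.14}, {"claw": -1, "tx": 0, "ty": 0, "tz": 0, "ax": 0, "ay": 0, "az": 0.14}, {"claw": -1, "tx": 0, "ty": 0, "tz": 0, "ax": 0, "ay": 0, "az": 0.01}, {"claw": -1, "tx": 0, "ty": 0, "tz": 0, "ax": 0, "ay": 0, "az": 0}]'

```text
time_s: 5.05
position: [424.1, 330.7, 120.0]
tool_rot: [[0.156, 0.988, -0.0], [0.988, -0.156, -0.0], [-0.0, -0.0, -1.0]]
contact_force: [-0.3, 0.5, 0.8]
grip_width: 26.2
grasp_force: 25.0
```

```bash
python3 leg.py 558.9 -243.2 120 -9.2
```

```text
t 5.0 now [424.1 330.7 120. ] phi -9.0 q7 -0.71 grip 26.2 tilt [-0. -0. -1.]
tx -545.7 ty 222.9 tz -0.0 then az 0.004
```

arm_command --deltas '[{"claw": -1, "tx": -15.2, "ty": 6.2, "tz": 0, "ax": 0, "ay": 0, "az": 0}, {"claw": -1, "tx": -30.3, "ty": 12.4, "tz": 0, "ax": 0, "ay": 0, "az": 0}, {"claw": -1, "tx": -30.3, "ty": 12.4, "tz": 0, "ax": 0, "ay": 0, "az": 0}, {"claw": -1, "tx": -30.3, "ty": 12.4, "tz": 0, "ax": 0, "ay": 0, "az": 0}, {"claw": -1, "tx": -30.3, "ty": 12.4, "tz": 0, "ax": 0, "ay": 0, "az": 0}, {"claw": -1, "tx": -30.3, "ty": 12.4, "tz": 0, "ax": 0, "ay": 0, "az": 0}, {"claw": -1, "tx": -30.3, "ty": 12.4, "tz": 0, "ax": 0, "ay": 0, "az": 0}, {"claw": -1, "tx": -30.3, "ty": 12.4, "tz": 0, "ax": 0, "ay": 0, "az": 0}, {"claw": -1, "tx": -30.3, "ty": 12.4, "tz": 0, "ax": 0, "ay": 0, "az": 0}, {"claw": -1, "tx": -30.3, "ty": 12.4, "tz": 0, "ax": 0, "ay": 0, "az": 0}, {"claw": -1, "tx": -30.3, "ty": 12.4, "tz": 0, "ax": 0, "ay": 0, "az": 0}, {"claw": -1, "tx": -30.3, "ty": 12.4, "tz": 0, "ax": 0, "ay": 0, "az": 0}, {"claw": -1, "tx": -30.3, "ty": 12.4, "tz": 0, "ax": 0, "ay": 0, "az": 0}, {"claw": -1, "tx": -30.3, "ty": 12.4, "tz": 0, "ax": 0, "ay": 0, "az": 0}, {"claw": -1, "tx": -30.3, "ty": 12.4, "tz": 0, "ax": 0, "ay": 0, "az": 0}, {"claw": -1, "tx": -30.3, "ty": 12.4, "tz": 0, "ax": 0, "ay": 0, "az": 0}, {"claw": -1, "tx": -30.3, "ty": 12.4, "tz": 0, "ax": 0, "ay": 0, "az": 0}, {"claw": -1, "tx": -30.3, "ty": 12.4, "tz": 0, "ax": 0, "ay": 0, "az": 0}, {"claw": -1, "tx": -15.2, "ty": 6.2, "tz": 0, "ax": 0, "ay": 0, "az": 0}, {"claw": -1, "tx": 0, "ty": 0, "tz": 0, "ax": 0, "ay": 0, "az": 0}]'

```text
time_s: 7.05
position: [556.4, -246.4, 120.1]
tool_rot: [[0.162, 0.987, -0.0], [0.987, -0.162, -0.001], [-0.001, -0.0, -1.0]]
contact_force: [-0.9, 0.4, -1.7]
grip_width: 26.2
grasp_force: 25.0
```

```bash
python3 leg.py 558.9 -243.2 20 -9.2;  python3 - <<'E'
from meas import *
c=cam("wrist"); save(c,"pics/w3.png")
for z in [(594.4,-249)]:
  r=np.radians(-9.2)
  for q in [(-80,-107),(-80,107),(-36,0),(80,-107),(80,107)]:
    print(q,proj(c,(594.4+q[0]*np.cos(r)-q[1]*np.sin(r),-249+q[0]*np.sin(r)+q[1]*np.cos(r),14)).round(0))
E
```

```text
t 7.0 now [ 556.4 -246.4  120.1] phi -9.3 q7 0.46 grip 26.2 tilt [-0.001 -0.    -1.   ]
tx 3.5 ty 2.0 tz 100.1 then az -0.002
(-80, -107) [264. 385.]
(-80, 107) [251.  84.]
(-36, 0) [322. 249.]
(80, -107) [473. 383.]
(80, 107) [505.  85.]
```

View pics/w3.png

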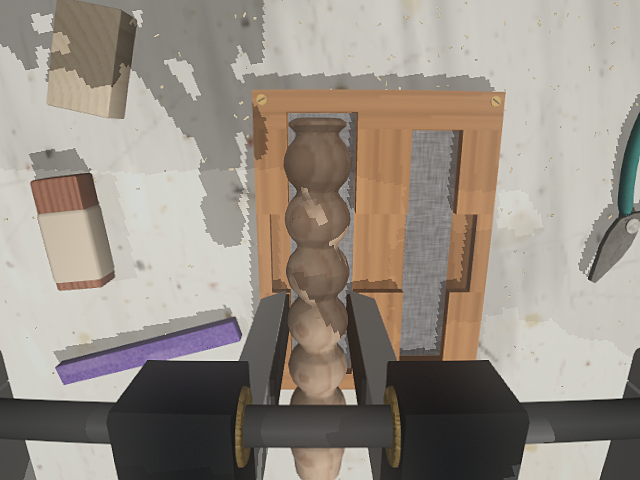

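Wrist view: the trough board's far corners are at (251,90) and (505,93), about 3 mm toward -y of my estimate. The spindle lies along the wide trough and is held straight. I'll shift slightly, lower, release and rise.

arm_command --deltas '[{"claw": -1, "tx": 0.5, "ty": 2, "tz": 0, "ax": 0, "ay": 0, "az": 0}, {"claw": -1, "tx": 0, "ty": 0, "tz": 25, "ax": 0, "ay": 0, "az": 0}, {"claw": -1, "tx": 0, "ty": 0, "tz": 25, "ax": 0, "ay": 0, "az": 0}, {"claw": -1, "tx": 0, "ty": 0, "tz": 25, "ax": 0, "ay": 0, "az": 0}, {"claw": -1, "tx": 0, "ty": 0, "tz": 12, "ax": 0, "ay": 0, "az": 0}, {"claw": -1, "tx": 0, "ty": 0, "tz": 8, "ax": 0, "ay": 0, "az": 0}, {"claw": -1, "tx": 0, "ty": 0, "tz": 5.5, "ax": 0, "ay": 0, "az": 0}, {"claw": -1, "tx": 0, "ty": 0, "tz": 0, "ax": 0, "ay": 0, "az": 0}, {"claw": -1, "tx": 0, "ty": 0, "tz": 0, "ax": 0, "ay": 0, "az": 0}, {"claw": -0.15, "tx": 0, "ty": 0, "tz": 0, "ax": 0, "ay": 0, "az": 0}, {"claw": -0.15, "tx": 0, "ty": 0, "tz": 0, "ax": 0, "ay": 0, "az": 0}, {"claw": -0.15, "tx": 0, "ty": 0, "tz": 0, "ax": 0, "ay": 0, "az": 0}, {"claw": -0.15, "tx": 0, "ty": 0, "tz": 0, "ax": 0, "ay": 0, "az": 0}, {"claw": -0.15, "tx": 0, "ty": 0, "tz": -10, "ax": 0, "ay": 0, "az": 0}, {"claw": -0.15, "tx": 0, "ty": 0, "tz": -20, "ax": 0, "ay": 0, "az": 0}, {"claw": -0.15, "tx": 0, "ty": 0, "tz": -30, "ax": 0, "ay": 0, "az": 0}, {"claw": -0.15, "tx": 0, "ty": 0, "tz": -40, "ax": 0, "ay": 0, "az": 0}]'

```text
time_s: 8.8
position: [558.4, -243.2, 120.4]
tool_rot: [[0.161, 0.987, -0.002], [0.987, -0.161, 0.0], [-0.0, -0.002, -1.0]]
contact_force: [0.9, 0.0, -0.1]
grip_width: 39.8
grasp_force: 0.0
```

```bash
python3 leg.py 414 -301 120 -83.5; python3 - <<'E'
from meas import *
c=cam("wrist"); save(c,"pics/w4.png"); H,S,V=hsvc(c)
comps(c,"purple",((H>115)&(H<150)&(S>80)),(0,0,640,480),11,500)
comps(c,"grey",(S<45)&(V<160)&(V>90),(380,100,520,400),6,300)
E
```

```text
t 8.8 now [ 558.4 -243.2  120.4] phi -9.2 q7 0.46 grip 39.8 tilt [-0.    -0.002 -1.   ]
tx -80.3 ty -133.3 tz 0.4 then az 1.296
purple [ 436.7 -301.    98.    15.3] dir 5.9 cen 446.2 -298.3
grey [ 600.6 -306.    42.5   12.7] dir 83.2 cen 599.2 -300.9
grey [ 630.4 -258.9  164.7   33.2] dir 80.7 cen 632.4 -254.9
```

View pics/w4.png

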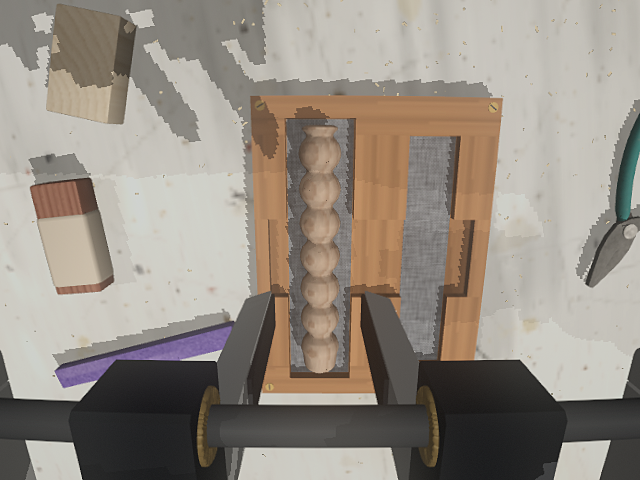

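The spindle lies centred in the wide trough (axis near (320,250)), and the narrow trough's floor measures 165 x 33 mm at (630,-259). Next is the stick.

arm_command --deltas '[{"claw": -0.1, "tx": -11.5, "ty": -19, "tz": 0, "ax": 0, "ay": 0, "az": 0}, {"claw": -0.1, "tx": -11.5, "ty": -19, "tz": 0, "ax": 0, "ay": 0, "az": 0}, {"claw": -0.1, "tx": -11.5, "ty": -19, "tz": 0, "ax": 0, "ay": 0, "az": 0}, {"claw": -0.1, "tx": -11.5, "ty": -19, "tz": 0, "ax": 0, "ay": 0, "az": 0}, {"claw": -0.1, "tx": -11.5, "ty": -19, "tz": 0, "ax": 0, "ay": 0, "az": 0}, {"claw": -0.1, "tx": -11.5, "ty": -19, "tz": 0, "ax": 0, "ay": 0, "az": 0}, {"claw": -0.1, "tx": -11.5, "ty": -19, "tz": 0, "ax": 0, "ay": 0, "az": 0}, {"claw": -0.1, "tx": 0, "ty": 0, "tz": 5, "ax": 0, "ay": 0, "az": 0.144}, {"claw": -0.1, "tx": 0, "ty": 0, "tz": 5, "ax": 0, "ay": 0, "az": 0.144}, {"claw": -0.1, "tx": 0, "ty": 0, "tz": 5, "ax": 0, "ay": 0, "az": 0.144}, {"claw": -0.1, "tx": 0, "ty": 0, "tz": 5, "ax": 0, "ay": 0, "az": 0.144}, {"claw": -0.1, "tx": 0, "ty": 0, "tz": 5, "ax": 0, "ay": 0, "az": 0.144}, {"claw": -0.1, "tx": 0, "ty": 0, "tz": 5, "ax": 0, "ay": 0, "az": 0.144}, {"claw": -0.1, "tx": 0, "ty": 0, "tz": 5, "ax": 0, "ay": 0, "az": 0.144}, {"claw": -0.1, "tx": 0, "ty": 0, "tz": 5, "ax": 0, "ay": 0, "az": 0.144}, {"claw": -0.1, "tx": 0, "ty": 0, "tz": 5, "ax": 0, "ay": 0, "az": 0.144}, {"claw": -0.1, "tx": 0, "ty": 0, "tz": 0, "ax": 0, "ay": 0, "az": 0}, {"claw": -0.1, "tx": 0, "ty": 0, "tz": 0, "ax": 0, "ay": 0, "az": 0}]'

```text
time_s: 10.65
position: [415.2, -301.5, 75.1]
tool_rot: [[0.993, 0.118, 0.0], [0.118, -0.993, -0.0], [0.0, 0.0, -1.0]]
contact_force: [-0.3, -1.6, 0.3]
grip_width: 42.2
grasp_force: 0.0
```

```bash
python3 leg.py 414 -301 13 -83.5; python3 - <<'E'
from meas import *
c=cam("wrist"); H,S,V=hsvc(c)
comps(c,"purple",((H>115)&(H<150)&(S>80)),(0,0,640,480),11,500)
cv2.imwrite("pics/w5.png",c["img"][:,:,::-1])
E
```

```text
t 10.7 now [ 415.2 -301.5   75.1] phi -83.2 q7 -0.39 grip 42.2 tilt [ 0.  0. -1.]
tx -1.1 ty -0.6 tz 62.1 then az 0.005
purple [ 412.8 -304.4  147.8   15.3] dir 6.4 cen 416.8 -304.3
```

arm_command --deltas '[{"claw": -0.1, "tx": -2, "ty": 2, "tz": 20, "ax": 0, "ay": 0, "az": 0}, {"claw": -0.1, "tx": 0, "ty": 0, "tz": 25, "ax": 0, "ay": 0, "az": 0}, {"claw": -0.1, "tx": 0, "ty": 0, "tz": 12, "ax": 0, "ay": 0, "az": 0}, {"claw": -0.1, "tx": 0, "ty": 0, "tz": 5, "ax": 0, "ay": 0, "az": 0}, {"claw": -0.1, "tx": 0, "ty": 0, "tz": 0, "ax": 0, "ay": 0, "az": 0}, {"claw": -1, "tx": 0, "ty": 0, "tz": 0, "ax": 0, "ay": 0, "az": 0}, {"claw": -1, "tx": 0, "ty": 0, "tz": 0, "ax": 0, "ay": 0, "az": 0}, {"claw": -1, "tx": 0, "ty": 0, "tz": 0, "ax": 0, "ay": 0, "az": 0}, {"claw": -1, "tx": 0, "ty": 0, "tz": 0, "ax": 0, "ay": 0, "az": 0}, {"claw": -1, "tx": 0, "ty": 0, "tz": 0, "ax": 0, "ay": 0, "az": 0}, {"claw": -1, "tx": 0, "ty": 0, "tz": 0, "ax": 0, "ay": 0, "az": 0}, {"claw": -1, "tx": 0, "ty": 0, "tz": 0, "ax": 0, "ay": 0, "az": 0}, {"claw": -1, "tx": 0, "ty": 0, "tz": -10, "ax": 0, "ay": 0, "az": 0}, {"claw": -1, "tx": 0, "ty": 0, "tz": -20, "ax": 0, "ay": 0, "az": 0}, {"claw": -1, "tx": 0, "ty": 0, "tz": -25, "ax": 0, "ay": 0, "az": 0}, {"claw": -1, "tx": 0, "ty": 0, "tz": -25, "ax": 0, "ay": 0, "az": 0}, {"claw": -1, "tx": 0, "ty": 0, "tz": 0, "ax": 0, "ay": 0, "az": 0}]' --grip_force 20

```text
time_s: 12.4
position: [414.4, -304.6, 95.6]
tool_rot: [[0.994, 0.113, 0.004], [0.113, -0.994, -0.002], [0.003, 0.002, -1.0]]
contact_force: [-0.5, -1.1, -1.4]
grip_width: 17.1
grasp_force: 20.0
```

```bash
python3 leg.py 631.5 -257 93 -9.2; python3 - <<'E'
from meas import *
c=cam("wrist"); H,S,V=hsvc(c)
z=env.observe()["position"][2]-2
comps(c,"purple",((H>115)&(H<150)&(S>80)),(0,0,640,480),z,500)
E
```

```text
t 12.4 now [ 414.4 -304.6   95.6] phi -83.5 q7 -0.41 grip 17.1 tilt [ 0.003  0.002 -1.   ]
tx 221.1 ty -22.6 tz 2.6 then az -1.297
purple [ 391.4 -306.4   48.    15.7] dir 7.1 cen 390.7 -307.2
purple [ 450.8 -299.8   72.5   15.9] dir 6.3 cen 454.0 -299.3
```

arm_command --deltas '[{"claw": -1, "tx": 20, "ty": -2, "tz": 0, "ax": 0, "ay": 0, "az": 0}, {"claw": -1, "tx": 26, "ty": -2.6, "tz": 0, "ax": 0, "ay": 0, "az": 0}, {"claw": -1, "tx": 26, "ty": -2.6, "tz": 0, "ax": 0, "ay": 0, "az": 0}, {"claw": -1, "tx": 26, "ty": -2.6, "tz": 0, "ax": 0, "ay": 0, "az": 0}, {"claw": -1, "tx": 26, "ty": -2.6, "tz": 0, "ax": 0, "ay": 0, "az": 0}, {"claw": -1, "tx": 26, "ty": -2.6, "tz": 0, "ax": 0, "ay": 0, "az": 0}, {"claw": -1, "tx": 26, "ty": -2.6, "tz": 0, "ax": 0, "ay": 0, "az": 0}, {"claw": -1, "tx": 26, "ty": -2.6, "tz": 0, "ax": 0, "ay": 0, "az": 0}, {"claw": -1, "tx": 19, "ty": -2, "tz": 0, "ax": 0, "ay": 0, "az": 0}, {"claw": -1, "tx": 0, "ty": 0, "tz": 0, "ax": 0, "ay": 0, "az": -0.144}, {"claw": -1, "tx": 0, "ty": 0, "tz": 0, "ax": 0, "ay": 0, "az": -0.144}, {"claw": -1, "tx": 0, "ty": 0, "tz": 0, "ax": 0, "ay": 0, "az": -0.144}, {"claw": -1, "tx": 0, "ty": 0, "tz": 0, "ax": 0, "ay": 0, "az": -0.144}, {"claw": -1, "tx": 0, "ty": 0, "tz": 0, "ax": 0, "ay": 0, "az": -0.144}, {"claw": -1, "tx": 0, "ty": 0, "tz": 0, "ax": 0, "ay": 0, "az": -0.144}, {"claw": -1, "tx": 0, "ty": 0, "tz": 0, "ax": 0, "ay": 0, "az": -0.144}, {"claw": -1, "tx": 0, "ty": 0, "tz": 0, "ax": 0, "ay": 0, "az": -0.144}, {"claw": -1, "tx": 0, "ty": 0, "tz": 0, "ax": 0, "ay": 0, "az": -0.144}, {"claw": -1, "tx": 0, "ty": 0, "tz": 0, "ax": 0, "ay": 0, "az": 0}, {"claw": -1, "tx": 0, "ty": 0, "tz": 0, "ax": 0, "ay": 0, "az": 0}]'

```text
time_s: 14.45
position: [630.0, -256.6, 92.1]
tool_rot: [[0.165, 0.986, -0.001], [0.986, -0.165, 0.001], [0.0, -0.001, -1.0]]
contact_force: [0.5, 0.2, -0.6]
grip_width: 16.8
grasp_force: 20.0
```

```bash
python3 leg.py 631.5 -257 20 -9.2; python3 - <<'E'
from meas import *
c=cam("wrist"); save(c,"pics/w6.png")
E
```

```text
t 14.4 now [ 630.  -256.6   92.1] phi -9.5 q7 0.44 grip 16.8 tilt [ 0.    -0.001 -1.   ]
tx -0.2 ty 1.5 tz 72.1 then az -0.005
```

View pics/w6.png

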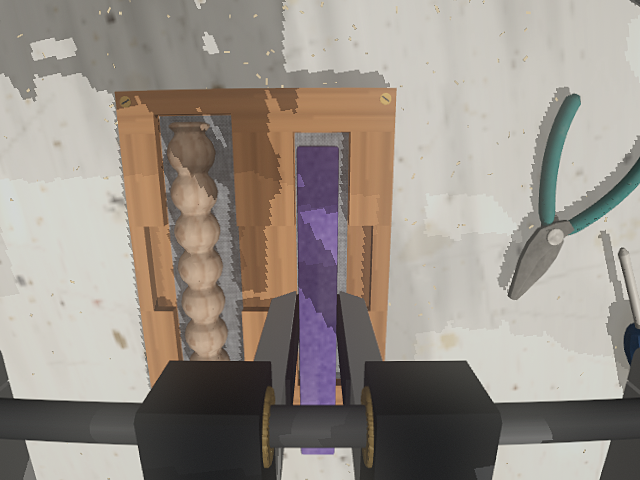

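The stick (centreline u≈318) hangs over the narrow trough and parallel to it. Lower and release.

arm_command --deltas '[{"claw": -1, "tx": 0, "ty": 1.5, "tz": 0, "ax": 0, "ay": 0, "az": -0.005}, {"claw": -1, "tx": 0, "ty": 0, "tz": 25, "ax": 0, "ay": 0, "az": 0}, {"claw": -1, "tx": 0, "ty": 0, "tz": 25, "ax": 0, "ay": 0, "az": 0}, {"claw": -1, "tx": 0, "ty": 0, "tz": 12, "ax": 0, "ay": 0, "az": 0}, {"claw": -1, "tx": 0, "ty": 0, "tz": 6, "ax": 0, "ay": 0, "az": 0}, {"claw": -1, "tx": 0, "ty": 0, "tz": 4.5, "ax": 0, "ay": 0, "az": 0}, {"claw": -1, "tx": 0, "ty": 0, "tz": 0, "ax": 0, "ay": 0, "az": 0}, {"claw": -1, "tx": 0, "ty": 0, "tz": 0, "ax": 0, "ay": 0, "az": 0}, {"claw": -0.35, "tx": 0, "ty": 0, "tz": 0, "ax": 0, "ay": 0, "az": 0}, {"claw": -0.35, "tx": 0, "ty": 0, "tz": 0, "ax": 0, "ay": 0, "az": 0}, {"claw": -0.35, "tx": 0, "ty": 0, "tz": 0, "ax": 0, "ay": 0, "az": 0}, {"claw": -0.35, "tx": 0, "ty": 0, "tz": 0, "ax": 0, "ay": 0, "az": 0}, {"claw": -0.35, "tx": 0, "ty": 0, "tz": -10, "ax": 0, "ay": 0, "az": 0}, {"claw": -0.35, "tx": 0, "ty": 0, "tz": -20, "ax": 0, "ay": 0, "az": 0}, {"claw": -0.35, "tx": 0, "ty": 0, "tz": -30, "ax": 0, "ay": 0, "az": 0}, {"claw": -0.35, "tx": 0, "ty": 0, "tz": -40, "ax": 0, "ay": 0, "az": 0}]'

```text
time_s: 16.1
position: [631.1, -256.5, 120.8]
tool_rot: [[0.156, 0.988, -0.002], [0.988, -0.156, 0.0], [0.0, -0.002, -1.0]]
contact_force: [0.7, -0.0, -0.3]
grip_width: 30.7
grasp_force: 0.0
```

```bash
python3 leg.py 392.4 -200 120 -3.5; python3 - <<'E'
from meas import *
c=cam("wrist"); H,S,V=hsvc(c)
comps(c,"purple",((H>115)&(H<150)&(S>80)),(0,0,640,480),17,500)
cv2.imwrite("pics/w7.png",c["img"][:,:,::-1])
E
```

```text
t 16.1 now [ 631.1 -256.5  120.8] phi -8.9 q7 0.44 grip 30.7 tilt [ 0.    -0.002 -1.   ]
tx 18.7 ty -244.6 tz 0.8 then az -0.095
purple [ 631.3 -257.2  148.3   15.9] dir 81.0 cen 633.0 -248.0
```

arm_command --deltas '[{"claw": 0.3, "tx": 1.9, "ty": -24.5, "tz": 0, "ax": 0, "ay": 0, "az": 0}, {"claw": 0.3, "tx": 1.9, "ty": -24.5, "tz": 0, "ax": 0, "ay": 0, "az": 0}, {"claw": 0.3, "tx": 1.9, "ty": -24.5, "tz": 0, "ax": 0, "ay": 0, "az": 0}, {"claw": 0.3, "tx": 1.9, "ty": -24.5, "tz": 0, "ax": 0, "ay": 0, "az": 0}, {"claw": 0.3, "tx": 1.9, "ty": -24.5, "tz": 0, "ax": 0, "ay": 0, "az": 0}, {"claw": 0.3, "tx": 1.9, "ty": -24.5, "tz": 0, "ax": 0, "ay": 0, "az": 0}, {"claw": 0.3, "tx": 1.9, "ty": -24.5, "tz": 0, "ax": 0, "ay": 0, "az": 0}, {"claw": 0.3, "tx": 1.9, "ty": -24.5, "tz": 0, "ax": 0, "ay": 0, "az": 0}, {"claw": 0.3, "tx": 1.9, "ty": -24.5, "tz": 0, "ax": 0, "ay": 0, "az": 0}, {"claw": 0.3, "tx": 1.9, "ty": -24.5, "tz": 0, "ax": 0, "ay": 0, "az": 0}, {"claw": 0.3, "tx": 0, "ty": 0, "tz": 20, "ax": 0, "ay": 0, "az": -0.09}, {"claw": 0.3, "tx": 0, "ty": 0, "tz": 0, "ax": 0, "ay": 0, "az": 0}, {"claw": 0.3, "tx": 0, "ty": 0, "tz": 0, "ax": 0, "ay": 0, "az": 0}]'

```text
time_s: 17.45
position: [393.1, -200.3, 100.8]
tool_rot: [[0.069, 0.998, 0.0], [0.998, -0.069, -0.0], [-0.0, 0.0, -1.0]]
contact_force: [-0.1, 0.3, 0.1]
grip_width: 61.2
grasp_force: 0.0
```

```bash
python3 leg.py 392.4 -200 15 -3.5; python3 - <<'E'
from meas import *
c=cam("wrist"); H,S,V=hsvc(c)
u=proj(c,(392,-200,24)); print(u)
x,y=map(int,u)
comps(c,"block",(S>45)&(H<25),(x-90,max(0,y-160),x+90,min(480,y+160)),24,500)
save(c,"pics/w8.png",(100,0,640,480),1.0)
E
```

```text
t 17.4 now [ 393.1 -200.3  100.8] phi -3.9 q7 0.54 grip 61.2 tilt [-0.  0. -1.]
tx 0.2 ty -0.7 tz 85.8 then az -0.008
[317.17602393 266.91148946]
block [ 390.5 -201.    79.4   34.4] dir 86.0 cen 390.6 -189.0
block [ 427.8 -115.1   27.3   40.6] dir 158.4 cen 428.6 -118.0
```

View pics/w8.png

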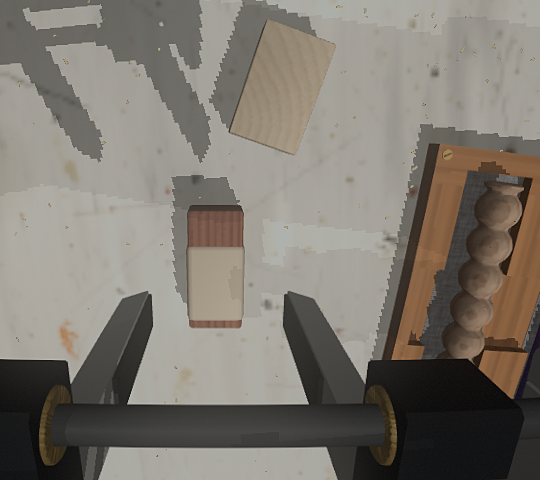

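The block sits between the open fingers at (315,267) full-frame, with the glue block well clear. Grip and lift.

arm_command --deltas '[{"claw": 0.3, "tx": 0, "ty": -1.5, "tz": 25, "ax": 0, "ay": 0, "az": 0}, {"claw": 0.3, "tx": 0, "ty": 0, "tz": 25, "ax": 0, "ay": 0, "az": 0}, {"claw": 0.3, "tx": 0, "ty": 0, "tz": 25, "ax": 0, "ay": 0, "az": 0}, {"claw": 0.3, "tx": 0, "ty": 0, "tz": 11, "ax": 0, "ay": 0, "az": 0}, {"claw": 0.3, "tx": 0, "ty": 0, "tz": 0, "ax": 0, "ay": 0, "az": 0}, {"claw": -1, "tx": 0, "ty": 0, "tz": 0, "ax": 0, "ay": 0, "az": 0}, {"claw": -1, "tx": 0, "ty": 0, "tz": 0, "ax": 0, "ay": 0, "az": 0}, {"claw": -1, "tx": 0, "ty": 0, "tz": 0, "ax": 0, "ay": 0, "az": 0}, {"claw": -1, "tx": 0, "ty": 0, "tz": 0, "ax": 0, "ay": 0, "az": 0}, {"claw": -1, "tx": 0, "ty": 0, "tz": 0, "ax": 0, "ay": 0, "az": 0}, {"claw": -1, "tx": 0, "ty": 0, "tz": 0, "ax": 0, "ay": 0, "az": 0}, {"claw": -1, "tx": 0, "ty": 0, "tz": 0, "ax": 0, "ay": 0, "az": 0}, {"claw": -1, "tx": 0, "ty": 0, "tz": -10, "ax": 0, "ay": 0, "az": 0}, {"claw": -1, "tx": 0, "ty": 0, "tz": -20, "ax": 0, "ay": 0, "az": 0}, {"claw": -1, "tx": 0, "ty": 0, "tz": -30, "ax": 0, "ay": 0, "az": 0}, {"claw": -1, "tx": 0, "ty": 0, "tz": -30, "ax": 0, "ay": 0, "az": 0}, {"claw": -1, "tx": 0, "ty": 0, "tz": 0, "ax": 0, "ay": 0, "az": 0.035}, {"claw": -1, "tx": 0, "ty": 0, "tz": 0, "ax": 0, "ay": 0, "az": 0}]' --grip_force 25

```text
time_s: 19.3
position: [391.7, -199.8, 105.4]
tool_rot: [[0.101, 0.995, 0.002], [0.995, -0.101, -0.0], [0.0, 0.002, -1.0]]
contact_force: [0.2, 0.1, -0.6]
grip_width: 36.0
grasp_force: 25.0
```

```bash
python3 leg.py 617.7 230 105 -5.9
```

```text
t 19.3 now [ 391.7 -199.8  105.4] phi -5.8 q7 0.51 grip 36.0 tilt [ 0.     0.002 -1.   ]
tx 450.5 ty 181.3 tz 0.4 then az 0.001
```

arm_command --deltas '[{"claw": -1, "tx": 13.3, "ty": 5.4, "tz": 0, "ax": 0, "ay": 0, "az": 0}, {"claw": -1, "tx": 26.5, "ty": 10.7, "tz": 0, "ax": 0, "ay": 0, "az": 0}, {"claw": -1, "tx": 26.5, "ty": 10.7, "tz": 0, "ax": 0, "ay": 0, "az": 0}, {"claw": -1, "tx": 26.5, "ty": 10.7, "tz": 0, "ax": 0, "ay": 0, "az": 0}, {"claw": -1, "tx": 26.5, "ty": 10.7, "tz": 0, "ax": 0, "ay": 0, "az": 0}, {"claw": -1, "tx": 26.5, "ty": 10.7, "tz": 0, "ax": 0, "ay": 0, "az": 0}, {"claw": -1, "tx": 26.5, "ty": 10.7, "tz": 0, "ax": 0, "ay": 0, "az": 0}, {"claw": -1, "tx": 26.5, "ty": 10.7, "tz": 0, "ax": 0, "ay": 0, "az": 0}, {"claw": -1, "tx": 26.5, "ty": 10.7, "tz": 0, "ax": 0, "ay": 0, "az": 0}, {"claw": -1, "tx": 26.5, "ty": 10.7, "tz": 0, "ax": 0, "ay": 0, "az": 0}, {"claw": -1, "tx": 26.5, "ty": 10.7, "tz": 0, "ax": 0, "ay": 0, "az": 0}, {"claw": -1, "tx": 26.5, "ty": 10.7, "tz": 0, "ax": 0, "ay": 0, "az": 0}, {"claw": -1, "tx": 26.5, "ty": 10.7, "tz": 0, "ax": 0, "ay": 0, "az": 0}, {"claw": -1, "tx": 26.5, "ty": 10.7, "tz": 0, "ax": 0, "ay": 0, "az": 0}, {"claw": -1, "tx": 26.5, "ty": 10.7, "tz": 0, "ax": 0, "ay": 0, "az": 0}, {"claw": -1, "tx": 26.5, "ty": 10.7, "tz": 0, "ax": 0, "ay": 0, "az": 0}, {"claw": -1, "tx": 26.5, "ty": 10.7, "tz": 0, "ax": 0, "ay": 0, "az": 0}, {"claw": -1, "tx": 13.3, "ty": 5.4, "tz": 0, "ax": 0, "ay": 0, "az": 0}, {"claw": -1, "tx": 0, "ty": 0, "tz": 0, "ax": 0, "ay": 0, "az": 0}, {"claw": -1, "tx": 0, "ty": 0, "tz": 0, "ax": 0, "ay": 0, "az": 0}]'

```text
time_s: 21.3
position: [617.3, 228.7, 103.8]
tool_rot: [[0.101, 0.995, -0.001], [0.995, -0.101, -0.001], [-0.001, -0.001, -1.0]]
contact_force: [0.1, -1.0, -0.2]
grip_width: 36.0
grasp_force: 25.0
```

```bash
python3 leg.py 617.7 230 20 -5.9; python3 - <<'E'
from meas import *
c=cam("wrist"); save(c,"pics/w9.png")
r=np.radians(-5.9)
for q in [(-56,136),(56,136),(0,92)]:
    print(q,proj(c,(617.2+q[0]*np.cos(r)-q[1]*np.sin(r),225.9+q[0]*np.sin(r)+q[1]*np.cos(r),14)).round(0))
E
```

```text
t 21.3 now [617.3 228.7 103.8] phi -5.8 q7 -0.29 grip 36.0 tilt [-0.001 -0.001 -1.   ]
tx 1.3 ty 0.2 tz 83.8 then az 0.002
(-56, 136) [222.  39.]
(56, 136) [417.  39.]
(0, 92) [319. 117.]
```

View pics/w9.png

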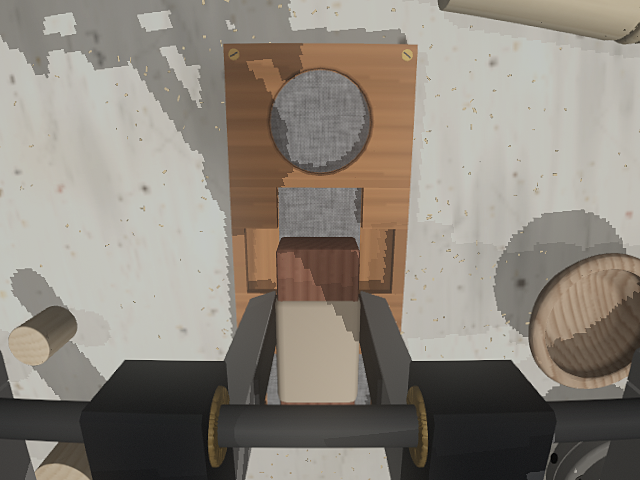

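The board's far corners at (225,44) and (418,44) and the well at (320,120) are within 2 mm of prediction. The block is lined up over the long pocket, so lower and release.

arm_command --deltas '[{"claw": -1, "tx": 1, "ty": 0, "tz": 25, "ax": 0, "ay": 0, "az": 0}, {"claw": -1, "tx": 0, "ty": 0, "tz": 25, "ax": 0, "ay": 0, "az": 0}, {"claw": -1, "tx": 0, "ty": 0, "tz": 20, "ax": 0, "ay": 0, "az": 0}, {"claw": -1, "tx": 0, "ty": 0, "tz": 9, "ax": 0, "ay": 0, "az": 0}, {"claw": -1, "tx": 0, "ty": 0, "tz": 4.5, "ax": 0, "ay": 0, "az": 0}, {"claw": -1, "tx": 0, "ty": 0, "tz": 0, "ax": 0, "ay": 0, "az": 0}, {"claw": -1, "tx": 0, "ty": 0, "tz": 0, "ax": 0, "ay": 0, "az": 0}, {"claw": 0.15, "tx": 0, "ty": 0, "tz": 0, "ax": 0, "ay": 0, "az": 0}, {"claw": 0.15, "tx": 0, "ty": 0, "tz": 0, "ax": 0, "ay": 0, "az": 0}, {"claw": 0.15, "tx": 0, "ty": 0, "tz": 0, "ax": 0, "ay": 0, "az": 0}, {"claw": 0.15, "tx": 0, "ty": 0, "tz": 0, "ax": 0, "ay": 0, "az": 0}, {"claw": 0.15, "tx": 0, "ty": 0, "tz": -10, "ax": 0, "ay": 0, "az": 0}, {"claw": 0.15, "tx": 0, "ty": 0, "tz": -25, "ax": 0, "ay": 0, "az": 0}, {"claw": 0.15, "tx": 0, "ty": 0, "tz": -35, "ax": 0, "ay": 0, "az": 0}, {"claw": 0.15, "tx": 0, "ty": 0, "tz": -40, "ax": 0, "ay": 0, "az": 0}, {"claw": 0.15, "tx": 0, "ty": 0, "tz": 0, "ax": 0, "ay": 0, "az": 0}]'

```text
time_s: 22.95
position: [620.4, 231.7, 136.8]
tool_rot: [[0.101, 0.995, 0.007], [0.995, -0.101, 0.003], [0.004, 0.007, -1.0]]
contact_force: [0.7, 0.2, -1.0]
grip_width: 54.1
grasp_force: 0.0
```

```bash
python3 leg.py 447.4 22 120 -11.4; python3 - <<'E'
from meas import *
c=cam("wrist"); save(c,"pics/w10.png"); H,S,V=hsvc(c)
comps(c,"blk",(S>30)&(H<25)&(V>150),(270,180,375,420),30,300)
E
```

```text
t 22.9 now [620.4 231.7 136.8] phi -5.8 q7 -0.3 grip 54.1 tilt [ 0.004  0.007 -1.   ]
tx -226.1 ty -150.9 tz 16.8 then az 0.098
blk [619.4 190.6  40.3  75.9] dir 174.0 cen 623.1 184.1
blk [616.7 218.7  48.4  33.3] dir 84.0 cen 616.8 219.0
blk [624.7 249.7  65.1  71.2] dir 174.1 cen 636.8 261.7
```

arm_command --deltas '[{"claw": -0.15, "tx": -20.3, "ty": -13.5, "tz": 0, "ax": 0, "ay": 0, "az": 0}, {"claw": -0.15, "tx": -20.3, "ty": -13.5, "tz": 0, "ax": 0, "ay": 0, "az": 0}, {"claw": -0.15, "tx": -20.3, "ty": -13.5, "tz": 0, "ax": 0, "ay": 0, "az": 0}, {"claw": -0.15, "tx": -20.3, "ty": -13.5, "tz": 0, "ax": 0, "ay": 0, "az": 0}, {"claw": -0.15, "tx": -20.3, "ty": -13.5, "tz": 0, "ax": 0, "ay": 0, "az": 0}, {"claw": -0.15, "tx": -20.3, "ty": -13.5, "tz": 0, "ax": 0, "ay": 0, "az": 0}, {"claw": -0.15, "tx": -20.3, "ty": -13.5, "tz": 0, "ax": 0, "ay": 0, "az": 0}, {"claw": -0.15, "tx": -20.3, "ty": -13.5, "tz": 0, "ax": 0, "ay": 0, "az": 0}, {"claw": -0.15, "tx": -20.3, "ty": -13.5, "tz": 0, "ax": 0, "ay": 0, "az": 0}, {"claw": -0.15, "tx": -20.3, "ty": -13.5, "tz": 0, "ax": 0, "ay": 0, "az": 0}, {"claw": -0.15, "tx": -20.3, "ty": -13.5, "tz": 0, "ax": 0, "ay": 0, "az": 0}, {"claw": -0.15, "tx": 0, "ty": 0, "tz": 30, "ax": 0, "ay": 0, "az": 0.098}, {"claw": -0.15, "tx": 0, "ty": 0, "tz": 0, "ax": 0, "ay": 0, "az": 0}, {"claw": -0.15, "tx": 0, "ty": 0, "tz": 0, "ax": 0, "ay": 0, "az": 0}]'

```text
time_s: 24.4
position: [447.4, 23.9, 100.7]
tool_rot: [[0.195, 0.981, -0.001], [0.981, -0.195, -0.001], [-0.001, -0.001, -1.0]]
contact_force: [1.3, 0.3, -0.3]
grip_width: 39.8
grasp_force: 0.0
```

```bash
python3 leg.py 447.4 22 13 -11.4; python3 - <<'E'
from meas import *
c=cam("wrist"); save(c,"pics/w11.png"); H,S,V=hsvc(c)
print(proj(c,(447.4,22,9)))
E
```

```text
t 24.4 now [447.4  23.9 100.7] phi -11.2 q7 -0.12 grip 39.8 tilt [-0.001 -0.001 -1.   ]
tx -1.9 ty 0.4 tz 87.7 then az 0.003
[319.71405871 262.68537854]
```

View pics/w11.png

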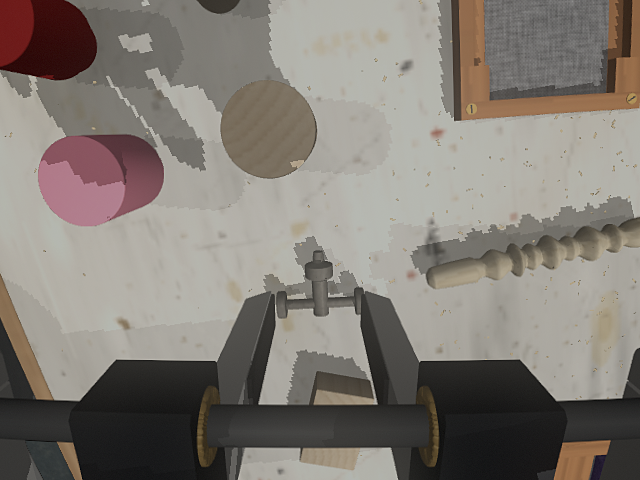

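The key is upright in view: head collar at (319,271), tip at (319,254), bar end discs at (282,303) and (362,302). Blank, finial and glue block are all clear of the fingers.

```bash
python3 - <<'E'
from h import *
c=cam("wrist")
for p,z in [((306,271),9),((333,271),9),((319,262),18),((319,282),18),((319,252),9),((282,303),9),((362,302),9)]: print(p,onz(c,p,z).round(1))
g=cv2.cvtColor(c["img"],cv2.COLOR_RGB2GRAY)
for v in range(244,310,3): print(v,g[v,296:344:3])
E
```

```text
(306, 271) [438.   18.2   9. ]
(333, 271) [455.4  14.7   9. ]
(319, 262) [448.1  25.3  18. ]
(319, 282) [445.5  12.2  18. ]
(319, 252) [448.9  29.3   9. ]
(282, 303) [417.5  -0.9   9. ]
(362, 302) [470.5 -10.8   9. ]
244 [125 177 128 130 129 129 129 187 181 180 179 180 179 179 178 179]
247 [130 130 129 127 129 129 130 127 120 181 180 180 179 179 178 178]
250 [130 130 129 128 129 130 129 109 116 176 168 168 180 180 178 179]
253 [129 131 130 130 129 136  86 105 104 111 169 169 181 179 179 179]
256 [135 130 130 129 128 139  89 108  99 120 173 169 167 179 178 179]
259 [126 130 129 129 129 139  94 108 106 121 117 169 168 168 180 179]
262 [122 129 130 134  82  62  79  86  77  68  58  67 172 169 169 167]
265 [184 191 130  62  71  73  76  75  73  73  71  68 182 152 171 168]
268 [178 180 122  70  77  75  73  73  78  91 107  93 183 167 169 169]
271 [178 179 188  66  80  93 103 109 111 115 104  90 183 167 172 170]
274 [178 178 185  62  81  93 102 110 111 117 103  91 153 166 173 114]
277 [178 178 190  63  81  95 100 108 112 119 105  95 173 165 117 128]
280 [178 178 181 128 122  91 103 108 109  98 127 171 166 167 183 125]
283 [178 116 120 128 128  54  90 104 118 102  93 115 111 168 119 125]
286 [127 126 127 127 127  70  88 102 118 100  82 109 106 108 127 125]
289 [111 128 127 128 127  90  88 104 115 103  75 110 105 111 126 127]
292 [113 123 120 126 128  89  88 106 109 105  75 107 108 110 124 140]
295 [174 169 169 119 111 102  86 104 110 106  78 178 178 173 172 175]
298 [170 169 169 178  91  98  85  99 114 102  85  53  56  59  61  66]
301 [ 73  75  75  75  77  76  80  99 110 108  83  88  95  94 100  99]
304 [ 94  94  92  98 101 101  74  98 108 109 107 111 116 111 117 115]
307 [ 99  99  95  97  94  99  75  95 105 106  94 120 127 126 141 138]
```

arm_command --deltas '[{"claw": -0.15, "tx": -5, "ty": 0, "tz": 15, "ax": 0, "ay": 0, "az": 0}, {"claw": -0.15, "tx": 0, "ty": 0, "tz": 25, "ax": 0, "ay": 0, "az": 0}, {"claw": -0.15, "tx": 0, "ty": 0, "tz": 25, "ax": 0, "ay": 0, "az": 0}, {"claw": -0.15, "tx": 0, "ty": 0, "tz": 15, "ax": 0, "ay": 0, "az": 0}, {"claw": -0.15, "tx": 0, "ty": 0, "tz": 7, "ax": 0, "ay": 0, "az": 0}, {"claw": -0.15, "tx": 0, "ty": 0, "tz": 0, "ax": 0, "ay": 0, "az": 0}, {"claw": -1, "tx": 0, "ty": 0, "tz": 0, "ax": 0, "ay": 0, "az": 0}, {"claw": -1, "tx": 0, "ty": 0, "tz": 0, "ax": 0, "ay": 0, "az": 0}, {"claw": -1, "tx": 0, "ty": 0, "tz": 0, "ax": 0, "ay": 0, "az": 0}, {"claw": -1, "tx": 0, "ty": 0, "tz": 0, "ax": 0, "ay": 0, "az": 0}, {"claw": -1, "tx": 0, "ty": 0, "tz": 0, "ax": 0, "ay": 0, "az": 0}, {"claw": -1, "tx": 0, "ty": 0, "tz": 0, "ax": 0, "ay": 0, "az": 0}, {"claw": -1, "tx": 0, "ty": 0, "tz": 0, "ax": 0, "ay": 0, "az": 0}, {"claw": -1, "tx": 0, "ty": 0, "tz": -10, "ax": 0, "ay": 0, "az": 0}, {"claw": -1, "tx": 0, "ty": 0, "tz": -20, "ax": 0, "ay": 0, "az": 0}, {"claw": -1, "tx": 0, "ty": 0, "tz": -25, "ax": 0, "ay": 0, "az": 0}, {"claw": -1, "tx": 0, "ty": 0, "tz": -30, "ax": 0, "ay": 0, "az": 0}, {"claw": -1, "tx": 0, "ty": 0, "tz": 0, "ax": 0, "ay": 0, "az": -0.09}, {"claw": -1, "tx": 0, "ty": 0, "tz": 0, "ax": 0, "ay": 0, "az": 0}]' --grip_force 40

```text
time_s: 26.4
position: [446.9, 19.1, 99.7]
tool_rot: [[0.107, 0.994, 0.001], [0.994, -0.107, 0.001], [0.001, 0.001, -1.0]]
contact_force: [0.2, 0.4, -1.2]
grip_width: 15.9
grasp_force: 40.0
```

```bash
python3 leg.py 608.8 143 100 -5.9; python3 - <<'E'
from h import *
c=cam("wrist")
g=cv2.cvtColor(c["img"],cv2.COLOR_RGB2GRAY); cv2.imwrite("pics/w12.png",g)
p=env.observe()["position"]; print(p)
E
```

```text
t 26.4 now [446.9  19.1  99.7] phi -6.1 q7 -0.02 grip 15.9 tilt [ 0.001  0.001 -1.   ]
tx 140.5 ty 147.8 tz -0.3 then az -0.004
[446.51330856  19.00700165  99.0913767 ]
```

View pics/w12.png

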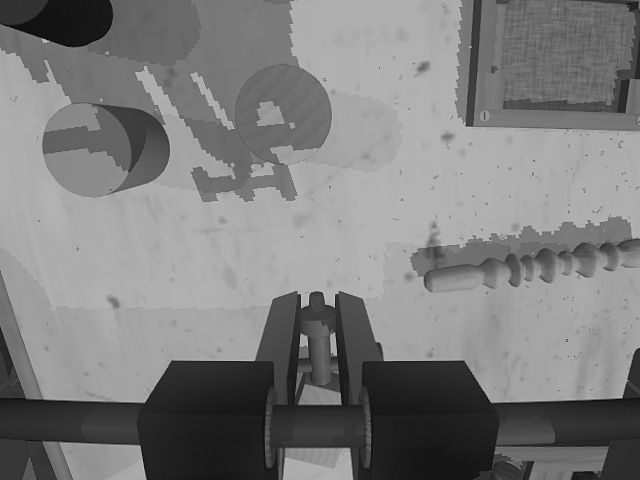

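The key is held by its head at (319,318) with the stem and bar trailing level behind; the blank and finial are undisturbed. Carry it to the key pocket.

arm_command --deltas '[{"claw": -1, "tx": 8.8, "ty": 9.2, "tz": 0, "ax": 0, "ay": 0, "az": 0}, {"claw": -1, "tx": 17.6, "ty": 18.5, "tz": 0, "ax": 0, "ay": 0, "az": 0}, {"claw": -1, "tx": 17.6, "ty": 18.5, "tz": 0, "ax": 0, "ay": 0, "az": 0}, {"claw": -1, "tx": 17.6, "ty": 18.5, "tz": 0, "ax": 0, "ay": 0, "az": 0}, {"claw": -1, "tx": 17.6, "ty": 18.5, "tz": 0, "ax": 0, "ay": 0, "az": 0}, {"claw": -1, "tx": 17.6, "ty": 18.5, "tz": 0, "ax": 0, "ay": 0, "az": 0}, {"claw": -1, "tx": 17.6, "ty": 18.5, "tz": 0, "ax": 0, "ay": 0, "az": 0}, {"claw": -1, "tx": 17.6, "ty": 18.5, "tz": 0, "ax": 0, "ay": 0, "az": 0}, {"claw": -1, "tx": 8.8, "ty": 9.2, "tz": 0, "ax": 0, "ay": 0, "az": 0}, {"claw": -1, "tx": 0, "ty": 0, "tz": 20, "ax": 0, "ay": 0, "az": 0}, {"claw": -1, "tx": 0, "ty": 0, "tz": 0, "ax": 0, "ay": 0, "az": 0}, {"claw": -1, "tx": 0, "ty": 0, "tz": 0, "ax": 0, "ay": 0, "az": 0}]'

```text
time_s: 27.65
position: [608.6, 142.9, 78.1]
tool_rot: [[0.11, 0.994, -0.002], [0.994, -0.11, -0.001], [-0.001, -0.002, -1.0]]
contact_force: [0.3, -0.1, -0.3]
grip_width: 15.6
grasp_force: 40.0
```

```bash
python3 leg.py 608.8 143 20 -5.9
```

```text
t 27.6 now [608.6 142.9  78.1] phi -6.3 q7 -0.15 grip 15.6 tilt [-0.001 -0.002 -1.   ]
tx 0.2 ty 0.1 tz 58.1 then az -0.007
```

arm_command --deltas '[{"claw": -1, "tx": 0, "ty": 0, "tz": 20, "ax": 0, "ay": 0, "az": 0}, {"claw": -1, "tx": 0, "ty": 0, "tz": 20, "ax": 0, "ay": 0, "az": 0}, {"claw": -1, "tx": 0, "ty": 0, "tz": 10, "ax": 0, "ay": 0, "az": 0}, {"claw": -1, "tx": 0, "ty": 0, "tz": 5, "ax": 0, "ay": 0, "az": 0}, {"claw": -1, "tx": 0, "ty": 0, "tz": 3, "ax": 0, "ay": 0, "az": 0}, {"claw": -1, "tx": 0, "ty": 0, "tz": 0, "ax": 0, "ay": 0, "az": 0}, {"claw": -1, "tx": 0, "ty": 0, "tz": 0, "ax": 0, "ay": 0, "az": 0}, {"claw": -0.2, "tx": 0, "ty": 0, "tz": 0, "ax": 0, "ay": 0, "az": 0}, {"claw": -0.2, "tx": 0, "ty": 0, "tz": 0, "ax": 0, "ay": 0, "az": 0}, {"claw": -0.2, "tx": 0, "ty": 0, "tz": 0, "ax": 0, "ay": 0, "az": 0}, {"claw": -0.2, "tx": 0, "ty": 0, "tz": 0, "ax": 0, "ay": 0, "az": 0}, {"claw": -0.2, "tx": 0, "ty": 0, "tz": 0, "ax": 0, "ay": 0, "az": 0}, {"claw": -0.2, "tx": 0, "ty": 0, "tz": -10, "ax": 0, "ay": 0, "az": 0}, {"claw": -0.2, "tx": 0, "ty": 0, "tz": -25, "ax": 0, "ay": 0, "az": 0}, {"claw": -0.2, "tx": 0, "ty": 0, "tz": -35, "ax": 0, "ay": 0, "az": 0}, {"claw": -0.2, "tx": 0, "ty": 0, "tz": -40, "ax": 0, "ay": 0, "az": 0}, {"claw": -0.2, "tx": 0, "ty": 0, "tz": 0, "ax": 0, "ay": 0, "az": 0}, {"claw": -0.2, "tx": 0, "ty": 0, "tz": 0, "ax": 0, "ay": 0, "az": 0}]'

```text
time_s: 29.45
position: [609.3, 143.1, 131.9]
tool_rot: [[0.109, 0.994, 0.002], [0.994, -0.109, 0.001], [0.001, 0.002, -1.0]]
contact_force: [-0.2, 0.2, -1.6]
grip_width: 37.9
grasp_force: 0.0
```

```bash
python3 leg.py 440.7 108.8 160 -5.9; python3 - <<'E'
from meas import *
c=cam("wrist"); cv2.imwrite("pics/w13.png",c["img"][:,:,::-1])
g=cv2.cvtColor(c["img"],cv2.COLOR_RGB2GRAY)
print(g[200:400:8,230:410:6])
print(proj(c,(608.8,143,15)),proj(c,(606.5,119,15)))
E
```

```text
t 29.4 now [609.3 143.1 131.9] phi -6.2 q7 -0.17 grip 37.9 tilt [ 0.001  0.002 -1.   ]
tx -52.4 ty -163.9 tz -28.1 then az -0.006
[[191 132 133 133 131 131 130 128 128 127 129 126 127 126 126 125 126 126
  126 126 125 126 125 125 126 125 125 127 155 177]
 [192 130 124 125 124 124 124 122 122 122 122 122 123 122 122 127 128 128
  127 127 127 128 128 129 130 130 130 131 181 177]
 [188 124 129 129 128 128 127 127 126 127 127 127 126 127 126 126 127 128
  126 128 127 127 127 129 129 129 130 130 180 176]
 [188 129 124 123 122 122 123 122 118 121 120 118 119 106 121 117 119 115
  121 121 119 118 119 116 120 119 121 119 181 177]
 [188 130 122 126 116 132 104 121 128 121 122 120  80  75  73 126 109 112
  137 113 117 122 125 114 117  86 129 123 174 180]
 [178 130 122 124 116 131 111 112 116 120 116  71  83  93  84  90 119 117
  111 117 115 122 129 125 117  86 127 123 177 178]
 [185 128 122 122 106 132 130 123 119 106 109 106  72  57  61  61  58  95
   91 108 114 129 129 129 118  85 124 123 177 177]
 [185 131 122 122 109 123 122  73 119 100 113 103 118  72  96 110  95 102
  119  82 125 117 129
[... 1511 characters left out ...]
0  79  79  79  79]
 [ 79  79  79  78 100  49  50 190 183 173 176 168 171 171 172 171 168 170
  169 174 172 173 175  46  45  57  78  77  78  78]
 [ 77  77  78  78  49  47  48 170 173 172 173 169 168 170 171 162 168 169
  170 173 171 171 173  42  44  44  77  77  76  76]
 [ 76  75  76  77  43  45  34 173 172 172 171 170 170 170 169 167 169 169
  170 172 171 172 172  87  41  42  74  75  74  76]
 [ 75  76  75  69  46  43 157 171 171 170 169 143 165 105 174 170 168 169
  113 116 132 170 114 111  42  44  60  74  74  73]
 [ 73  74  73  67  51  42 103 168 154 104 166 109 164 113 114 113 114 114
  114 116 114 115 113 114  37  43  60  74  73  73]]
[317.77696216 250.25630004] [318.24766899 282.19886752]
```

arm_command --deltas '[{"claw": 0.6, "tx": -6.5, "ty": -20.5, "tz": 0, "ax": 0, "ay": 0, "az": 0}, {"claw": 0.6, "tx": -6.5, "ty": -20.5, "tz": 0, "ax": 0, "ay": 0, "az": 0}, {"claw": 0.6, "tx": -6.5, "ty": -20.5, "tz": 0, "ax": 0, "ay": 0, "az": 0}, {"claw": 0.6, "tx": -6.5, "ty": -20.5, "tz": 0, "ax": 0, "ay": 0, "az": 0}, {"claw": 0.6, "tx": -6.5, "ty": -20.5, "tz": 0, "ax": 0, "ay": 0, "az": 0}, {"claw": 0.6, "tx": -6.5, "ty": -20.5, "tz": 0, "ax": 0, "ay": 0, "az": 0}, {"claw": 0.6, "tx": -6.5, "ty": -20.5, "tz": 0, "ax": 0, "ay": 0, "az": 0}, {"claw": 0.6, "tx": -6.5, "ty": -20.5, "tz": 0, "ax": 0, "ay": 0, "az": 0}, {"claw": 0.6, "tx": 0, "ty": 0, "tz": 0, "ax": 0, "ay": 0, "az": 0}, {"claw": 0.6, "tx": 0, "ty": 0, "tz": 0, "ax": 0, "ay": 0, "az": 0}]'

```text
time_s: 30.5
position: [440.1, 109.1, 130.3]
tool_rot: [[0.109, 0.994, -0.001], [0.994, -0.109, -0.0], [-0.0, -0.001, -1.0]]
contact_force: [0.2, -0.0, 0.7]
grip_width: 74.8
grasp_force: 0.0
```

```bash
python3 leg.py 440.7 108.8 45 -5.9; python3 - <<'E'
from meas import *
c=cam("wrist"); cv2.imwrite("pics/w14.png",c["img"][:,:,::-1]); H,S,V=hsvc(c)
u=proj(c,(440.7,109.8,70)); print(u, proj(c,(463,109.8,70)))
x,y=map(int,u); print(list(zip(H[y,x-70:x+70:7],S[y,x-70:x+70:7],V[y,x-70:x+70:7])))
comps(c,"blank",(S>45)&(H<25),(x-80,max(0,y-90),x+80,y+90),70,500)
E
```

```text
t 30.5 now [440.1 109.1 130.3] phi -6.2 q7 -0.27 grip 74.8 tilt [-0.    -0.001 -1.   ]
tx -0.2 ty 0.6 tz 85.3 then az -0.006
[319.9602046 274.5894235] [358.24992598 270.58994998]
[(np.int64(21), np.int64(15), np.int64(169)), (np.int64(21), np.int64(15), np.int64(169)), (np.int64(22), np.int64(17), np.int64(163)), (np.int64(22), np.int64(17), np.int64(163)), (np.int64(22), np.int64(17), np.int64(163)), (np.int64(17), np.int64(56), np.int64(164)), (np.int64(18), np.int64(57), np.int64(166)), (np.int64(18), np.int64(55), np.int64(167)), (np.int64(18), np.int64(61), np.int64(154)), (np.int64(18), np.int64(54), np.int64(160)), (np.int64(17), np.int64(58), np.int64(158)), (np.int64(18), np.int64(56), np.int64(165)), (np.int64(18), np.int64(50), np.int64(170)), (np.int64(18), np.int64(56), np.int64(170)), (np.int64(18), np.int64(51), np.int64(176)), (np.int64(18), np.int64(52), np.int64(167)), (np.int64(23), np.int64(14), np.int64(167)), (np.int64(21), np.int64(15), np.int64(170)), (np.int64(20), np.int64(19), np.int64(164)), (np.int64(18), np.int64(24), np.int64(158))]
blank [440.  113.7  53.4  43.1] dir 83.7 cen 439.9 112.6
```

arm_command --deltas '[{"claw": 0.6, "tx": 0, "ty": 0, "tz": 25, "ax": 0, "ay": 0, "az": 0}, {"claw": 0.6, "tx": 0, "ty": 0, "tz": 25, "ax": 0, "ay": 0, "az": 0}, {"claw": 0.6, "tx": 0, "ty": 0, "tz": 25, "ax": 0, "ay": 0, "az": 0}, {"claw": 0.6, "tx": 0, "ty": 0, "tz": 10, "ax": 0, "ay": 0, "az": 0}, {"claw": 0.6, "tx": 0, "ty": 0, "tz": 0, "ax": 0, "ay": 0, "az": 0}, {"claw": -1, "tx": 0, "ty": 0, "tz": 0, "ax": 0, "ay": 0, "az": 0}, {"claw": -1, "tx": 0, "ty": 0, "tz": 0, "ax": 0, "ay": 0, "az": 0}, {"claw": -1, "tx": 0, "ty": 0, "tz": 0, "ax": 0, "ay": 0, "az": 0}, {"claw": -1, "tx": 0, "ty": 0, "tz": 0, "ax": 0, "ay": 0, "az": 0}, {"claw": -1, "tx": 0, "ty": 0, "tz": 0, "ax": 0, "ay": 0, "az": 0}, {"claw": -1, "tx": 0, "ty": 0, "tz": 0, "ax": 0, "ay": 0, "az": 0}, {"claw": -1, "tx": 0, "ty": 0, "tz": 0, "ax": 0, "ay": 0, "az": 0}, {"claw": -1, "tx": 0, "ty": 0, "tz": 0, "ax": 0, "ay": 0, "az": 0}, {"claw": -1, "tx": 0, "ty": 0, "tz": -15, "ax": 0, "ay": 0, "az": 0}, {"claw": -1, "tx": 0, "ty": 0, "tz": -25, "ax": 0, "ay": 0, "az": 0}, {"claw": -1, "tx": 0, "ty": 0, "tz": -30, "ax": 0, "ay": 0, "az": 0}, {"claw": -1, "tx": 0, "ty": 0, "tz": -30, "ax": 0, "ay": 0, "az": 0}, {"claw": -1, "tx": 0, "ty": 0, "tz": 0, "ax": 0, "ay": 0, "az": 0}, {"claw": -1, "tx": 0, "ty": 0, "tz": 0, "ax": 0, "ay": 0, "az": 0}]' --grip_force 30

```text
time_s: 32.45
position: [440.3, 109.3, 145.8]
tool_rot: [[0.108, 0.994, 0.001], [0.994, -0.108, 0.001], [0.001, 0.001, -1.0]]
contact_force: [-0.1, -0.1, -1.1]
grip_width: 42.1
grasp_force: 30.0
```

```bash
python3 leg.py 626.7 315.5 145 -5.9
```

```text
t 32.5 now [440.3 109.3 145.8] phi -6.2 q7 -0.28 grip 42.1 tilt [ 0.001  0.001 -1.   ]
tx 225.2 ty 162.9 tz 0.8 then az -0.006
```

arm_command --deltas '[{"claw": -1, "tx": 10.2, "ty": 7.4, "tz": 0, "ax": 0, "ay": 0, "az": 0}, {"claw": -1, "tx": 20.5, "ty": 14.8, "tz": 0, "ax": 0, "ay": 0, "az": 0}, {"claw": -1, "tx": 20.5, "ty": 14.8, "tz": 0, "ax": 0, "ay": 0, "az": 0}, {"claw": -1, "tx": 20.5, "ty": 14.8, "tz": 0, "ax": 0, "ay": 0, "az": 0}, {"claw": -1, "tx": 20.5, "ty": 14.8, "tz": 0, "ax": 0, "ay": 0, "az": 0}, {"claw": -1, "tx": 20.5, "ty": 14.8, "tz": 0, "ax": 0, "ay": 0, "az": 0}, {"claw": -1, "tx": 20.5, "ty": 14.8, "tz": 0, "ax": 0, "ay": 0, "az": 0}, {"claw": -1, "tx": 20.5, "ty": 14.8, "tz": 0, "ax": 0, "ay": 0, "az": 0}, {"claw": -1, "tx": 20.5, "ty": 14.8, "tz": 0, "ax": 0, "ay": 0, "az": 0}, {"claw": -1, "tx": 20.5, "ty": 14.8, "tz": 0, "ax": 0, "ay": 0, "az": 0}, {"claw": -1, "tx": 20.5, "ty": 14.8, "tz": 0, "ax": 0, "ay": 0, "az": 0}, {"claw": -1, "tx": 10.2, "ty": 7.4, "tz": 0, "ax": 0, "ay": 0, "az": 0}, {"claw": -1, "tx": 0, "ty": 0, "tz": 30, "ax": 0, "ay": 0, "az": 0}, {"claw": -1, "tx": 0, "ty": 0, "tz": 20, "ax": 0, "ay": 0, "az": 0}, {"claw": -1, "tx": 0, "ty": 0, "tz": 0, "ax": 0, "ay": 0, "az": 0}, {"claw": -1, "tx": 0, "ty": 0, "tz": 0, "ax": 0, "ay": 0, "az": 0}]'

```text
time_s: 34.05
position: [626.5, 315.5, 94.8]
tool_rot: [[0.109, 0.994, -0.001], [0.994, -0.109, -0.001], [-0.001, -0.001, -1.0]]
contact_force: [0.6, -0.0, -0.6]
grip_width: 42.3
grasp_force: 30.0
```

```bash
python3 leg.py 626.7 315.5 52 -5.9; python3 - <<'E'
from h import *
c=cam("side"); save(c,"pics/s2.png",(250,130,450,280),4)
E
```

```text
t 34.0 now [626.5 315.5  94.8] phi -6.2 q7 -0.4 grip 42.3 tilt [-0.001 -0.001 -1.   ]
tx 0.0 ty 0.2 tz 42.8 then az -0.006
```

View pics/s2.png

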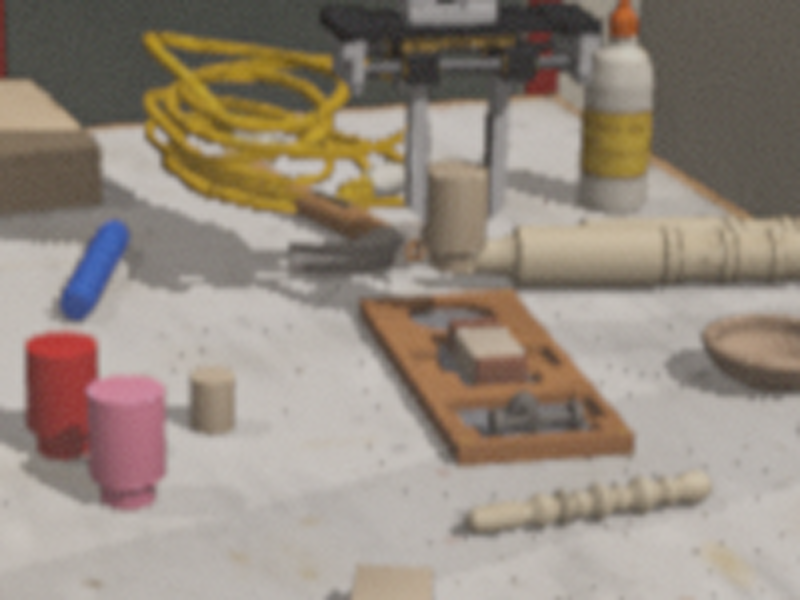

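The side view (crop) shows the blank upright in the jaws above the well, and the block and key seated in their pockets. Lower and release.

arm_command --deltas '[{"claw": -1, "tx": 0, "ty": 0, "tz": 15, "ax": 0, "ay": 0, "az": 0}, {"claw": -1, "tx": 0, "ty": 0, "tz": 15, "ax": 0, "ay": 0, "az": 0}, {"claw": -1, "tx": 0, "ty": 0, "tz": 7, "ax": 0, "ay": 0, "az": 0}, {"claw": -1, "tx": 0, "ty": 0, "tz": 4, "ax": 0, "ay": 0, "az": 0}, {"claw": -1, "tx": 0, "ty": 0, "tz": 2, "ax": 0, "ay": 0, "az": 0}, {"claw": -1, "tx": 0, "ty": 0, "tz": 0, "ax": 0, "ay": 0, "az": 0}, {"claw": -1, "tx": 0, "ty": 0, "tz": 0, "ax": 0, "ay": 0, "az": 0}, {"claw": 0.4, "tx": 0, "ty": 0, "tz": 0, "ax": 0, "ay": 0, "az": 0}, {"claw": 0.4, "tx": 0, "ty": 0, "tz": 0, "ax": 0, "ay": 0, "az": 0}, {"claw": 0.4, "tx": 0, "ty": 0, "tz": 0, "ax": 0, "ay": 0, "az": 0}, {"claw": 0.4, "tx": 0, "ty": 0, "tz": 0, "ax": 0, "ay": 0, "az": 0}, {"claw": 0.4, "tx": 0, "ty": 0, "tz": 0, "ax": 0, "ay": 0, "az": 0}, {"claw": 0.4, "tx": 0, "ty": 0, "tz": -15, "ax": 0, "ay": 0, "az": 0}, {"claw": 0.4, "tx": 0, "ty": 0, "tz": -30, "ax": 0, "ay": 0, "az": 0}, {"claw": 0.4, "tx": 0, "ty": 0, "tz": -40, "ax": 0, "ay": 0, "az": 0}, {"claw": 0.4, "tx": 0, "ty": 0, "tz": -40, "ax": 0, "ay": 0, "az": 0}, {"claw": 0.4, "tx": -20, "ty": 0, "tz": 0, "ax": 0, "ay": 0, "az": 0}, {"claw": 0.4, "tx": -30, "ty": 0, "tz": 0, "ax": 0, "ay": 0, "az": 0}, {"claw": 0.4, "tx": -30, "ty": 0, "tz": 0, "ax": 0, "ay": 0, "az": 0}, {"claw": 0.4, "tx": 0, "ty": 0, "tz": 0, "ax": 0, "ay": 0, "az": 0}]'

```text
time_s: 36.1
position: [618.5, 231.1, 179.5]
tool_rot: [[0.114, 0.993, 0.001], [0.993, -0.114, -0.001], [-0.001, 0.001, -1.0]]
contact_force: [0.6, 0.3, 0.6]
grip_width: 65.8
grasp_force: 0.0
```

```bash
python3 leg.py; python3 - <<'E'
from meas import *
c=cam("wrist"); H,S,V=hsvc(c)
for z in (76,):
    u=proj(c,(626.7,315.5,z)); print(u)
    x,y=map(int,u); comps(c,"blank",(S>35)&(S<75)&(H<25)&(V>120),(max(0,x-90),max(0,y-110),x+90,y+110),z,400)
c=cam("side"); H,S,V=hsvc(c)
u=[proj(c,(626.7,315.5,z)) for z in (6,76)];print(u)
x,y=map(int,u[1]); g=(S>30)&(H<30)&(V>60)
for v in range(int(u[1][1])-5,int(u[0][1])+6,3): w=np.where(g[v,x-20:x+20])[0]; print(v,(w.min()+x-20,w.max()+x-20) if len(w) else None)
c=cam("top"); H,S,V=hsvc(c)
comps(c,"finial(362,190)",(S>45)&(H<28)&(V>85),(345,150,375,225),12)
comps(c,"glue",(S>55)&(H<25),(380,235,422,270),24)
comps(c,"plug",(S>55)&(H<25)&(V>90),(270,245,295,270),36)
import pickle
c0=pickle.load(open("top0.pkl","rb"))
H,S,V=hsvc(c0); comps(c0,"finial0",(S>45)&(H<28)&(V>85),(345,150,375,225),12)
H,S,V=hsvc(c);comps(c,"key",(V<62),(295,160,335,205),15,20)
comps(c,"purple",((H>115)&(H<150)&(S>60)),(420,150,520,230),17)
comps(c,"band",(S>45)&(S<100)&(H<28)&(V>100),(250,160,300,195),30)
E
```

```text
t 36.1 now [618.5 231.1 179.5] phi -6.5 q7 -0.32 grip 65.8 tilt [-0.001  0.001 -1.   ]
[316.21298765 125.7556006 ]
blank [619.9 249.6   7.5  28.9] dir 173.4 cen 620.0 249.3
blank [626.5 314.7  43.4  43. ] dir 83.4 cen 626.5 314.9
[array([362.18225395, 210.27668252]), array([363.08736222, 186.19324543])]
181 (np.int64(343), np.int64(354))
184 (np.int64(343), np.int64(364))
187 (np.int64(343), np.int64(382))
190 (np.int64(351), np.int64(382))
193 (np.int64(350), np.int64(382))
196 (np.int64(355), np.int64(382))
199 (np.int64(355), np.int64(382))
202 (np.int64(355), np.int64(380))
205 (np.int64(343), np.int64(381))
208 (np.int64(343), np.int64(382))
211 (np.int64(343), np.int64(382))
214 (np.int64(343), np.int64(382))
finial(362,190) [592.9   1.4 151.   15. ] dir 1.3 cen 593.9 1.0
glue [436.4 -95.   63.8  42.1] dir 68.3 cen 436.4 -95.0
finial0 [5.943e+02 1.000e-01 1.534e+02 1.500e+01] dir 2.5 cen 594.7 -0.0
key [593.2 138.   35.2  39.8] dir 91.6 cen 595.7 135.6
key [626.5 127.2  14.5  22.5] dir 155.5 cen 626.4 126.8
purple [ 632.9 -255.1  151.5   20.6] dir 81.2 cen 632.6 -255.4
band [617.3 202.1  15.   32. ] dir 171.9 cen 619.0 201.1
```

```bash
python3 -c "
from h import env
print(env.hand_in())"
```

```text
the job is handed in; nothing more can be done
None
```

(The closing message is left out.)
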